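Make up two part kits for the hand press

TASK

Make up the two kits for the press. In the square tray stand the keyed hub, shaft up, in the wider bay with the slotted ring slipped down over its shaft, slot over the key, fully home on the flange; the plain steel sleeve stands upright in the narrower bay. In the long tray lay the link bar flat in the longer bay and stand the brass bush, flange down, in the shorter bay; leave the oil bottle and the grease tin where they stand.

Things in the scene. Friction and masses are not known exactly. Their poses are not given: they have to be found in the camera images.
- hub: keyed steel hub, standing on the bench: a flange disc 60 mm in diameter and 16 mm thick, on it a central round shaft 28 mm in diameter, its top (a little bevelled) 66 mm above the underside. A key, a block 11 mm wide, lies on the flange from the shaft out to 29 mm from the axis, along the hub's +x, from 16 to 30 mm above the underside. Origin: centre of the underside; z up the shaft, x along the key. About 0.45 kg. Easily gripped by the shaft above the key
- ring: dark steel slotted ring lying flat: 60 mm outer diameter (24 flat facets 15 degrees apart, two of them facing its +y and -y), bore 32 mm, 26 mm high, one slot 16 mm wide cut right through its wall along its +x. Origin: centre of the underside; x points out through the slot, z up. About 0.3 kg. Fully home on the hub its underside lies 16 mm above the hub's; with the slot off the key it stops 30 mm above it
- sleeve: plain steel tube standing upright, 36 mm outer diameter, 24 mm bore, 60 mm high. Origin: centre of the underside, z up. About 0.22 kg
- bush: brass flanged bush standing on its flange: flange 50 mm in diameter and 8 mm thick, above it a tube 34 mm in outer diameter, top 46 mm above the underside, 22 mm bore in the tube. Origin: centre of the underside, z up. About 0.18 kg
- bar: aluminium link bar lying flat, with round ends and a dark spot at each end: 110 mm long along its x, 28 mm wide (y), 30 mm high (z). Origin: centre of the underside. About 0.22 kg
- square_tray: fixed yellow tray, 160 by 160 mm outside, floor 4 mm thick, outer walls and divider 4 mm thick and 16 mm high over the bench. Origin: centre of the underside; z up. The divider runs along its y at x = +19 mm: the wider bay is from x = -76 to +17 mm (middle x = -29.5), the narrower from x = +21 to +76 mm (middle x = +48.5); both from y = -76 to +76 mm
- long_tray: fixed yellow tray, 214 mm long (x) and 90 mm wide (y) outside, floor 4 mm thick, outer walls and divider 4 mm thick and 16 mm high over the bench. Origin: centre of the underside; z up. The divider runs along its y at x = +31 mm: the longer bay is from x = -103 to +29 mm (middle x = -37), the shorter from x = +33 to +103 mm (middle x = +68); both from y = -41 to +41 mm
- oil_bottle: bystander: white round plastic bottle with a black cap, 42 mm in diameter, 95 mm high, standing among the stock. Origin: centre of the underside. Not to be moved
- grease_tin: bystander: flat green tin, 52 mm in diameter, 34 mm high, standing among the stock. Origin: centre of the underside. Not to be moved
Things that resemble listed ones, but are neither listed nor needed, are in the scene too. Of the things that look like the bar, take the one that is farthest to the robot's right at the start. Leave any pink look-alike of the hub alone.

How it is judged:
At the end, for the whole second after the job is handed in: All at rest within 0.12 rad of upright/flat, on tray floors. Square tray: hub x -50..-9, |y|<50 mm; ring 10-20 mm above hub, axes within 6 mm, slot on key within 0.3 rad; sleeve x 35..62, |y|<62. Long tray: bush x 54..82, |y|<20; bar x -60..-14, |y|<30 mm (x of hub in the frame of square_tray between -0.05 and -0.009 m and y of hub in the frame of square_tray between -0.05 and 0.05 m and z of each of hub, sleeve in the frame of square_tray below 0.01 m and angle between each of hub, ring, sleeve, bush, bar's own z axis and vertical below 0.12 rad and linear speed of each of hub, ring, sleeve, bush, bar below 0.02 m/s and angular speed of each of hub, ring, sleeve, bush, bar below 0.2 rad/s and z of ring in the frame of hub between 0.01 and 0.02 m and horizontal distance between ring and hub below 0.006 m and angle between the x axis of ring and the x axis of hub, either way round below 0.3 rad and x of sleeve in the frame of square_tray between 0.035 and 0.062 m and y of sleeve in the frame of square_tray between -0.062 and 0.062 m and x of bush in the frame of long_tray between 0.054 and 0.082 m and y of bush in the frame of long_tray between -0.02 and 0.02 m and z of each of bush, bar in the frame of long_tray below 0.01 m and x of bar in the frame of long_tray between -0.06 and -0.014 m and y of bar in the frame of long_tray between -0.03 and 0.03 m); the robot touches nothing.
It fails at once if the oil bottle is shifted by more than 30 mm or knocked over (distance of oil_bottle from where it was at the start of the episode above 0.03 m or angle between oil_bottle's own z axis and vertical above 0.5 rad).
It fails at once if the grease tin is shifted by more than 30 mm or knocked over (distance of grease_tin from where it was at the start of the episode above 0.03 m or angle between grease_tin's own z axis and vertical above 0.5 rad).
It also fails if it takes over 128 s, if anything falls off the work surface, if the arm or the gripper's body presses on something with over 40 N, if the wrist force passes 120 N, or if a joint passes its speed limit or range.

ROBOT

A 6-joint arm with a two-finger parallel gripper is mounted at the origin on the work surface. World frame = base frame: x ahead of the robot, y to its left, z up, the work surface at z = 0. Lengths are in m, angles in rad, forces in N, time in s.
With the tool pointing down it reaches from about 0.425 to 0.95 m from the base axis. Payload 3.5 kg.
Tool frame: the origin (TCP) lies at the very end of the fingers, on their centre line; the grasp point (between the pads) lies behind it (ctrl.grasp_offset is the z of the grasp point in the tool frame, in m); z points along the fingers, x is the direction in which the jaws open and shut, and the axes are right-handed (so a half turn about z gives the same grasp; the last joint's range is limited). The gripper opens to 85 mm and grips with 20 to 120 N. Pads are 22 mm wide; open, the fingers measure 114 mm over their backs; the gripper's body (76 mm by 85 mm) begins 54 mm behind the grasp point. The pads swing forward as they close: fully open they stand 13 mm farther back than shut.
Start: joints at [-1.378, 0.286, 1.577, -0, 1.279, -0.15], TCP at [0.227, -0.636, 0.205] pointing down, gripper open.
Joint ranges: [-2.77, 2.77], [-0.9, 2.22], [0.21, 2.48], [-1.53, 4.67], [0.24, 2.81], [-2.84, 2.84]. Speed limits (rad/s): [2.79, 2.79, 3.14, 3.14, 3.14, 3.14].

INTERFACE

Orientations are given as a unit quaternion [x, y, z, w].
In Python, from plant import ctrl gives the robot as it stands.
- The arm moves only by the shell command python3 -m jog 'ROWS' [FORCE]. ROWS is JSON, a list of rows, each an object with "grip": the closure, from 0 (fully open) to 1 (shut); "xyz": the shift along the tool's x, y, z in m, a list of three; "dr": the turn, a rotation vector about the tool's x, y, z in rad, a list of three. A call has 1 to 12 rows; each row is the pose to reach, as a shift and turn from the pose commanded when the call began, along the tool's axes at that moment; what a row does not reach only later rows make up. A row lasts 1/12 s, in which the tool goes at most 41.7 mm and 7.16 degrees, less where a joint would pass 70% of its speed; a pose out of reach is approached as far as the arm can. A call with a gripper value outside its range is refused whole. The fingers move at their own pace and stop on an object; FORCE is the grip in N (left out, the last holds). Time passes only in rows, so rows that repeat a pose let the fingers close. It gives the time, the measured TCP pose, the force and the opening at its end, in the units of the state.
- ctrl.get_state(): the state, without advancing time (a new reading comes with each control period).
- ctrl.read_camera(name): name is "scene" or "top" or "wrist"; returns the picture (420x560x3 uint8, red, green, blue); there is no depth.
- ctrl.get_calibration(name): a dict with "mtx" (3x3 intrinsics, pixels), "k1" (the pictures are not rectified: a ray, as slopes to the right and down, at radius r is drawn at 1 + k1 r^2 times it, then the intrinsics apply), "R" (3x3) and "t" (3): a world point X has camera coordinates R X + t; the wrist camera has in their place "hand_eye" (4x4, takes a point from camera to tool coordinates, whose origin is the TCP and whose axes are the tool frame's). Camera axes: x right, y down, z forward; pixel columns grow to the right and rows downward; lengths in m; the calibration is good to about 2 mm. A picture is of the moment at which its call begins: read the wrist's pose just before it. get_calibration takes no time and is no camera call.
- ctrl.sign_off(): hands the job in, once; it reports no verdict.
The state is a dict: "time": time; "qpos": joint angles; "dq": joint speeds; "joint_efforts": joint torques, N m; "eef_pos": TCP position; "tcp_rot": TCP orientation; "contact_force": force on the tool from outside, world axes, zero at the start; "wrist_torque": the same for the moment, N m; "opening": opening from 0.0 (shut) to 1.0 (fully open).
Only numpy, scipy, OpenCV 4.12 (cv2) and the standard library are available. Lean on these libraries where they do the work, as an engineer would, in place of code of your own. Each camera call takes 0.05 s, during which the arm holds its last target.

## Working session

There is one attempt and no reset: what is moved stays moved. The work goes in short steps, Python scripts to look and compute and a shell command to move; the robot and the scene stay as the last step left them, time stands still between calls to the robot, and variables do not carry over. Pictures are saved under pics/ and viewed, and the job is handed in when it is done.

```bash
ls -la; mkdir -p pics
python3 - <<'E'
from plant import ctrl
import cv2
s=ctrl.get_state(); print(s); print(ctrl.grasp_offset)
for n in ("scene","top","wrist"):
    c=ctrl.get_calibration(n); print(n,c)
    im=ctrl.read_camera(n); cv2.imwrite(f"pics/{n}0.png",im[:,:,::-1])
E
```

```text
total 12
drwxr-xr-x  3 agent agent 4096 Dec  6 21:08 .
drwxr-xr-x 23 root  root  4096 Dec  6 21:08 ..
drwxr-xr-x  2 agent agent 4096 Dec  6 21:08 pics
{'time': 0.0, 'qpos': array([-1.37797803e+00,  2.87192197e-01,  1.57818017e+00,  8.31147625e-06,
        1.27858557e+00, -1.50006995e-01]), 'dq': array([-2.93119826e-04, -6.06228457e-05, -1.05588016e-04,  1.79540371e-03,
        6.26880621e-04,  1.42214731e-04]), 'joint_efforts': array([ 6.58942936e-04, -4.05981016e+01, -2.92623550e+01, -7.29238195e-05,
        5.66245973e-03,  5.13968942e-06]), 'eef_pos': array([ 0.22678737, -0.63500018,  0.20332784]), 'tcp_rot': array([ 0.81735708, -0.5761302 , -0.00085121, -0.00082103]), 'contact_force': array([0.44310998, 0.23136329, 0.26622774]), 'wrist_torque': array([-0.02873567, -0.01131092,  0.03269773]), 'opening': 1.0017995726211284}
-0.0187
scene {'mtx': array([[526.75821175,   0.        , 277.33938841],
       [  0.        , 526.75821175, 209.42318524],
       [  0.        ,   0.        ,   1.        ]]), 'k1': -0.06994004148018255, 'R': array([[ 0.49674509,  0.86789596, -0.00095858],
    
[... 396 characters left out ...]
      [-0.99301112, -0.01699979, -0.11679004],
       [ 0.11660264,  0.01162977, -0.99311055]]), 't': array([-0.01297476,  0.47760923,  0.89220061])}
wrist {'mtx': array([[324.8975096 ,   0.        , 276.80715936],
       [  0.        , 324.8975096 , 211.55880787],
       [  0.        ,   0.        ,   1.        ]]), 'k1': -0.04537777999854647, 'hand_eye': array([[ 9.99999707e-01, -6.82728671e-04, -3.47188732e-04,
        -8.87005944e-04],
       [ 7.56704975e-04,  9.50785045e-01,  3.09850328e-01,
        -7.84744209e-02],
       [ 1.18558152e-04, -3.09850500e-01,  9.50785283e-01,
        -1.70677796e-01],
       [ 0.00000000e+00,  0.00000000e+00,  0.00000000e+00,
         1.00000000e+00]])}
```

View pics/scene0.png

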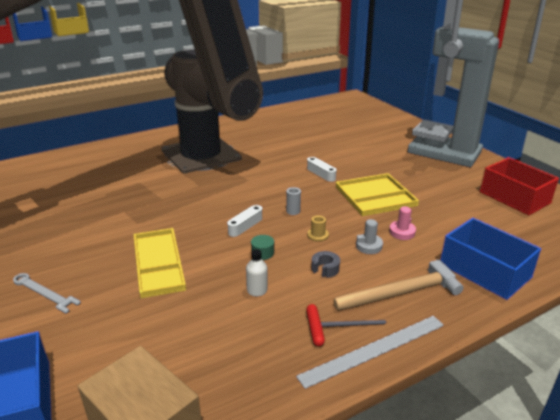

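View pics/top0.png

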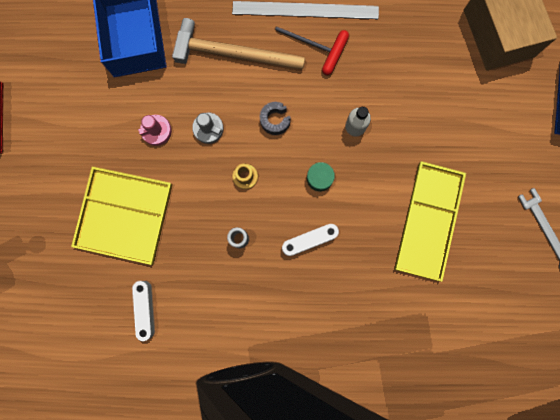

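View pics/wrist0.png

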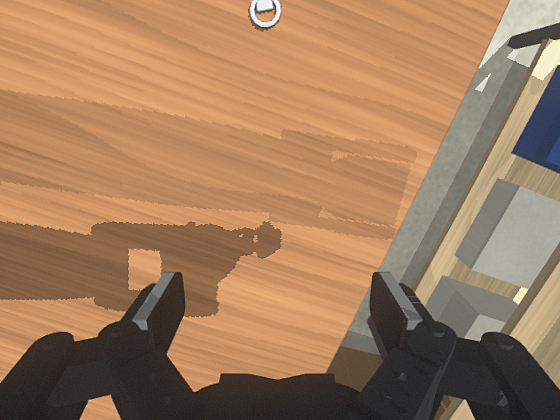

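```bash
cat > h.py <<'E'
import numpy as np, cv2
from plant import ctrl
from scipy.spatial.transform import Rotation as Rot
def undist(c,uv):
    uv=np.atleast_2d(np.array(uv,float)); K=c['mtx']
    # ray r drawn at (1+k1 r^2) r : standard cv2 model
    return cv2.undistortPoints(uv[:,None],K,np.array([c['k1'],0,0,0.]))[:,0]
def cam(name,pose=None):
    c=ctrl.get_calibration(name)
    if name!='wrist': R,t=c['R'],c['t']; return c,R,t
    T=np.eye(4); T[:3,:3]=Rot.from_quat(pose[1]).as_matrix(); T[:3,3]=pose[0]
    M=np.linalg.inv(T@c['hand_eye']); return c,M[:3,:3],M[:3,3]
def px2w(name,uv,z,pose=None):
    c,R,t=cam(name,pose); n=undist(c,uv); C=-R.T@t
    z=np.broadcast_to(z,len(n)); d=np.c_[n,np.ones(len(n))]@R
    return C+d*((z-C[2])/d[:,2])[:,None]
def w2px(name,X,pose=None):
    c,R,t=cam(name,pose)
    p,_=cv2.projectPoints(np.atleast_2d(np.array(X,float)),cv2.Rodrigues(R)[0],t,c['mtx'],np.array([c['k1'],0,0,0.]))
    return p[:,0]
def snap(name,fn):
    s=ctrl.get_state(); im=ctrl.read_camera(name)[:,:,::-1].copy()
    cv2.imwrite(fn,im); return im,(s['eef_pos'],s['tcp_rot'])
def crop(im,x0,y0,w,h,k,fn,tick=10):
    c=cv2.resize(im[y0:y0+h,x0:x0+w],None,fx=k,fy=k,interpolation=cv2.INTER_CUBIC)
    for x in range((x0//tick+1)*tick,x0+w,tick):
        cv2.line(c,((x-x0)*k,0),((x-x0)*k,6),(255,255,255),1); cv2.putText(c,str(x),((x-x0)*k-8,17),0,.35,(255,255,255),1)
    for y in range((y0//tick+1)*tick,y0+h,tick):
        cv2.line(c,(0,(y-y0)*k),(6,(y-y0)*k),(255,255,255),1); cv2.putText(c,str(y),(8,(y-y0)*k+4),0,.35,(255,255,255),1)
    cv2.imwrite(fn,c)
E
python3 - <<'E'
from h import *
im=cv2.imread('pics/top0.png')
crop(im,180,90,130,95,6,'pics/c1.png')
crop(im,215,155,130,100,6,'pics/c2.png')
crop(im,65,155,115,115,5,'pics/c3.png')
crop(im,380,150,100,140,4,'pics/c4.png')
E
```

```text
(no output)
```

View pics/c1.png

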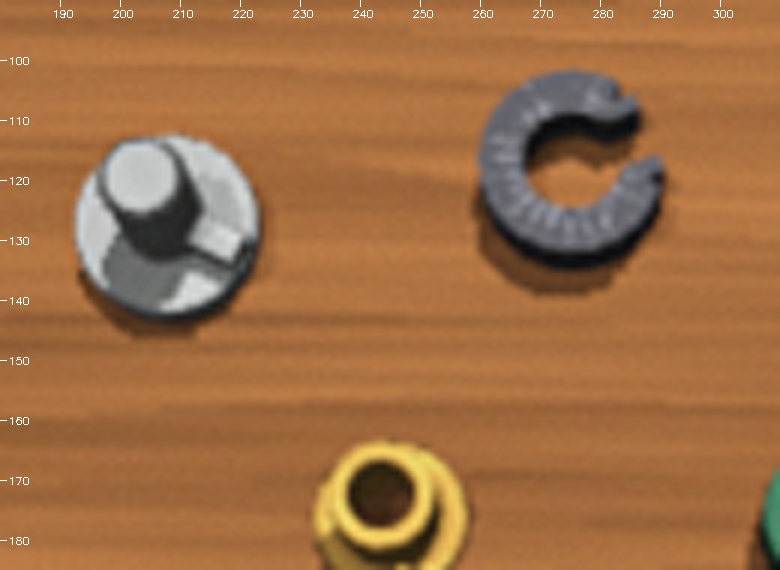

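View pics/c2.png

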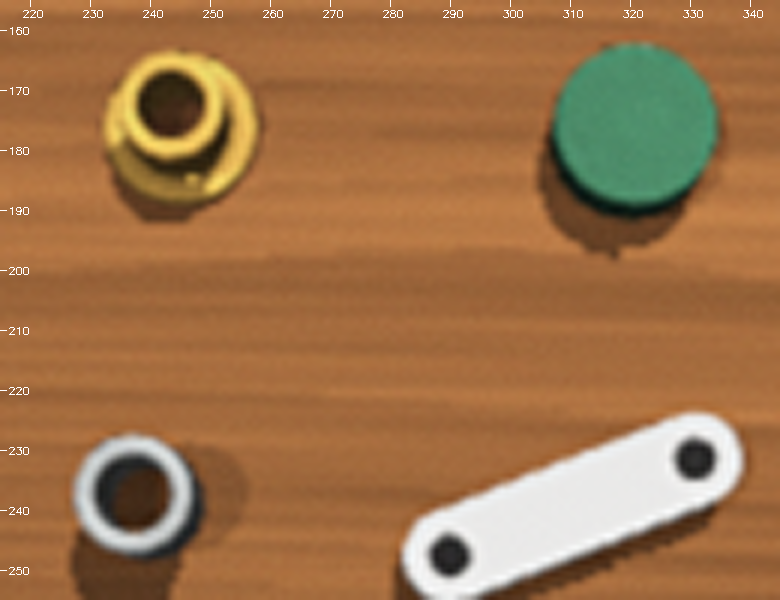

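View pics/c3.png

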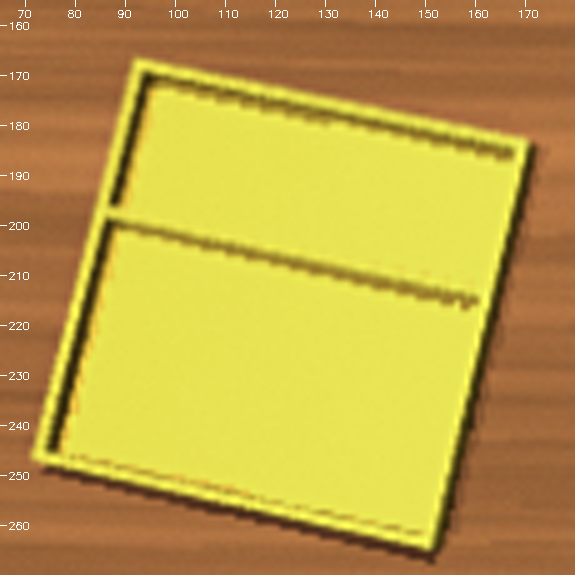

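View pics/c4.png

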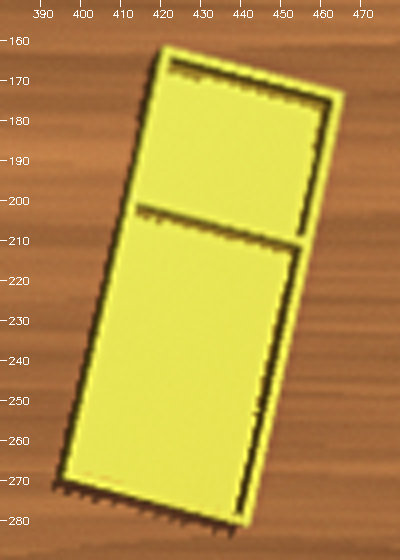

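Run:
```python
from h import *
np.set_printoptions(precision=4,suppress=True)
P=dict(hubtop=((203.5,119.5),.066),hubfl=((208,127),.016),ring=((275.2,116.8),.026),bush=((243.5,172.5),.046),sleeve=((237.3,237.5),.06),barL=((290,247.5),.03),barR=((330.8,231.5),.03),tin=((321.2,175.7),.034))
for k,(uv,z) in P.items():
    w=px2w('top',np.array(uv)-.42,z)[0]; print(k,w,np.hypot(*w[:2]))
for n,q,wd,hh in (('sq',[(92,167),(171,183.6),(151.6,265.4),(72,246.6)],.16,.16),('lg',[(420.75,161.75),(465.75,173.25),(441.75,281),(395.5,269.5)],.214,.09)):
    w=px2w('top',np.array(q)-.42,.016)[:,:2]
    print(n,w, [np.linalg.norm(w[i]-w[(i+1)%4]) for i in range(4)])
    ex=(w[0]+w[1]-w[2]-w[3]); print('center',w.mean(0),'yaw',np.arctan2(ex[1],ex[0]), 'yaw2',np.arctan2(*( (w[0]+w[3]-w[1]-w[2])[::-1]))-np.pi/2)
```

```text
hubtop [0.6417 0.1384 0.066 ] 0.6564315863047757
hubfl [0.6421 0.1378 0.016 ] 0.656746395845354
ring [0.6612 0.0069 0.026 ] 0.6612755820580279
bush [0.547  0.0633 0.046 ] 0.5506786938465059
sleeve [0.4251 0.07   0.06  ] 0.43087280314937576
barL [ 0.4102 -0.0255  0.03  ] 0.4109765741691662
barR [ 0.4412 -0.1009  0.03  ] 0.45263937727698356
tin [ 0.5457 -0.0819  0.034 ] 0.5517938357299764
sq [[0.5598 0.3626]
 [0.5292 0.2051]
 [0.372  0.2354]
 [0.4041 0.392 ]] [np.float64(0.16041107786763537), np.float64(0.1600990405291855), np.float64(0.15993426104055258), np.float64(0.1584296136605091)]
center [0.4663 0.2988] yaw -0.18865769526644185 yaw2 -0.19732317562682677
lg [[ 0.5801 -0.2755]
 [ 0.5593 -0.363 ]
 [ 0.3524 -0.3121]
 [ 0.3728 -0.2245]] [np.float64(0.08995698053709858), np.float64(0.21306515326845574), np.float64(0.08986992958359748), np.float64(0.21349929121319888)]
center [ 0.4661 -0.2938] yaw -0.24129086853380122 yaw2 -0.23102129555982387
```

```bash
cat >> h.py <<'E'
def plan(x,y,z,yaw):
    """shift and turn in tool axes from the present pose to TCP at x,y,z, tool down, tool-x at yaw"""
    s=ctrl.get_state(); R=Rot.from_quat(s['tcp_rot']); p=s['eef_pos']
    c,sn=np.cos(yaw),np.sin(yaw)
    T=Rot.from_matrix(np.array([[c,sn,0],[sn,-c,0],[0,0,-1.]]))
    d=R.inv().apply(np.array([x,y,z])-p); dr=(R.inv()*T).as_rotvec()
    q6=np.arctan2(y,x)-yaw
    tx=R.apply([1,0,0])
    print('t %.2f at %s yaw %.3f open %.3f q6now %.2f F %s'%(s['time'],np.round(p,4),np.arctan2(tx[1],tx[0]),s['opening'],s['qpos'][5],np.round(s['contact_force'],1)))
    print('xyz',np.round(d,4),'dr',np.round(dr,3),'dist %.3f rows %.1f turnrows %.1f q6 %.2f'%(np.linalg.norm(d),np.linalg.norm(d)/.0417,np.linalg.norm(dr)/.125,q6))
E
python3 -c "
from h import *
plan(.642,.138,.20,-.9)"
```

```text
t 0.15 at [ 0.2268 -0.6352  0.2036] yaw -1.228 open 1.003 q6now -0.15 F [-0.2  0.  -0.1]
xyz [-0.5886 -0.6509  0.0049] dr [-0.001  0.002 -0.328] dist 0.878 rows 21.0 turnrows 2.6 q6 1.11
```

```bash
python3 -m jog '[{"grip":0,"xyz":[-0.588,-0.651,0.005],"dr":[0,0,-0.328]},{"grip":0,"xyz":[-0.588,-0.651,0.005],"dr":[0,0,-0.328]},{"grip":0,"xyz":[-0.588,-0.651,0.005],"dr":[0,0,-0.328]},{"grip":0,"xyz":[-0.588,-0.651,0.005],"dr":[0,0,-0.328]},{"grip":0,"xyz":[-0.588,-0.651,0.005],"dr":[0,0,-0.328]},{"grip":0,"xyz":[-0.588,-0.651,0.005],"dr":[0,0,-0.328]},{"grip":0,"xyz":[-0.588,-0.651,0.005],"dr":[0,0,-0.328]},{"grip":0,"xyz":[-0.588,-0.651,0.005],"dr":[0,0,-0.328]},{"grip":0,"xyz":[-0.588,-0.651,0.005],"dr":[0,0,-0.328]},{"grip":0,"xyz":[-0.588,-0.651,0.005],"dr":[0,0,-0.328]},{"grip":0,"xyz":[-0.588,-0.651,0.005],"dr":[0,0,-0.328]},{"grip":0,"xyz":[-0.588,-0.651,0.005],"dr":[0,0,-0.328]}]'; python3 -c "
from h import *
plan(.642,.138,.20,-.9)"
```

```text
time: 1.15
eef_pos: [0.4641, -0.1933, 0.2018]
tcp_rot: [0.9, -0.435, 0.0, -0.0]
contact_force: [-0.1, -1.2, 0.6]
opening: 1.0
t 1.15 at [ 0.4641 -0.1933  0.2018] yaw -0.900 open 1.000 q6now 0.30 F [-0.1 -1.2  0.6]
xyz [-0.149  -0.3452  0.0018] dr [-0. -0. -0.] dist 0.376 rows 9.0 turnrows 0.0 q6 1.11
```

```bash
python3 -m jog '[{"grip":0,"xyz":[-0.149,-0.345,0.002]},{"grip":0,"xyz":[-0.149,-0.345,0.002]},{"grip":0,"xyz":[-0.149,-0.345,0.002]},{"grip":0,"xyz":[-0.149,-0.345,0.002]},{"grip":0,"xyz":[-0.149,-0.345,0.002]},{"grip":0,"xyz":[-0.149,-0.345,0.002]},{"grip":0,"xyz":[-0.149,-0.345,0.002]},{"grip":0,"xyz":[-0.149,-0.345,0.002]},{"grip":0,"xyz":[-0.149,-0.345,0.002]},{"grip":0,"xyz":[-0.149,-0.345,0.002]},{"grip":0,"xyz":[-0.149,-0.345,0.002]}]'; python3 -c "
from h import *
plan(.642,.138,.20,-.9)
im,p=snap('wrist','pics/w1.png')
print(w2px('wrist',[[.642,.138,.066],[.642,.138,.016],[.6612,.0069,.026]],p))
plan(.642,.138,.20,-.9)"
```

```text
t 1.15 at [ 0.4641 -0.1933  0.2018] yaw -0.900 open 1.000 q6now 0.30 F [-0.1 -1.2  0.6]
xyz [-0.149  -0.3452  0.0018] dr [-0. -0. -0.] dist 0.376 rows 9.0 turnrows 0.0 q6 1.11
[[  80.93484022 -249.29557362]
 [ 109.29593343 -200.11816566]
 [ 238.68570336 -129.20043984]]
t 1.20 at [ 0.4666 -0.1869  0.2017] yaw -0.895 open 1.000 q6now 0.31 F [0.  4.7 1. ]
xyz [-0.1438 -0.3401  0.0038] dr [-0.005  0.003  0.005] dist 0.369 rows 8.9 turnrows 0.1 q6 1.11invalid input at $[0]: expected keys grip, xyz, dr
```

View pics/w1.png

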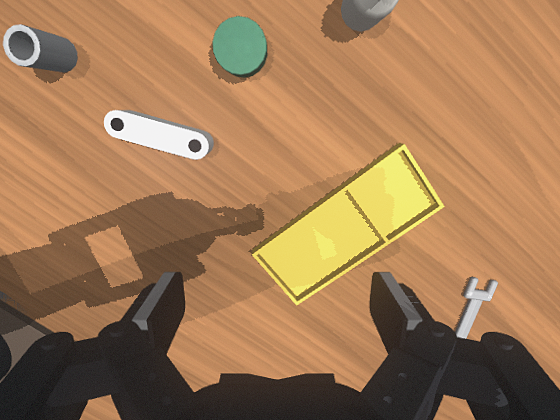

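The row was refused because it left out `dr`. The picture shows the long tray at (345,225), the bar at (155,135), the tin at (240,45) and the sleeve at (40,48). I'll resend the move with every key.

```bash
python3 -m jog '[{"grip":0,"xyz":[-0.144,-0.34,0.003],"dr":[0,0,0]},{"grip":0,"xyz":[-0.144,-0.34,0.003],"dr":[0,0,0]},{"grip":0,"xyz":[-0.144,-0.34,0.003],"dr":[0,0,0]},{"grip":0,"xyz":[-0.144,-0.34,0.003],"dr":[0,0,0]},{"grip":0,"xyz":[-0.144,-0.34,0.003],"dr":[0,0,0]},{"grip":0,"xyz":[-0.144,-0.34,0.003],"dr":[0,0,0]},{"grip":0,"xyz":[-0.144,-0.34,0.003],"dr":[0,0,0]},{"grip":0,"xyz":[-0.144,-0.34,0.003],"dr":[0,0,0]},{"grip":0,"xyz":[-0.144,-0.34,0.003],"dr":[0,0,0]},{"grip":0,"xyz":[-0.144,-0.34,0.003],"dr":[0,0,0]},{"grip":0,"xyz":[-0.144,-0.34,0.003],"dr":[0,0,0]}]'; python3 -c "
from h import *
im,p=snap('wrist','pics/w2.png')
print(p)
print(w2px('wrist',[[.642,.138,.066],[.642,.138,.016],[.6612,.0069,.026]],p))
plan(.642,.138,.20,-.9)"
```

```text
time: 2.12
eef_pos: [0.6405, 0.1305, 0.1978]
tcp_rot: [0.901, -0.434, -0.001, 0.001]
contact_force: [0.2, -1.3, 0.5]
opening: 1.002
(array([0.64048309, 0.13048916, 0.19779085]), array([ 9.01146768e-01, -4.33513261e-01, -6.79505674e-04,  5.40530710e-04]))
[[273.07496975 185.84625422]
 [273.61825127 175.13767559]
 [374.12123054 234.76493516]]
t 2.17 at [0.6401 0.1292 0.198 ] yaw -0.899 open 1.004 q6now 0.94 F [ 0.2 -0.8  0. ]
xyz [-0.0058 -0.0069 -0.002 ] dr [0.002 0.001 0.001] dist 0.009 rows 0.2 turnrows 0.0 q6 1.11
```

View pics/w2.png

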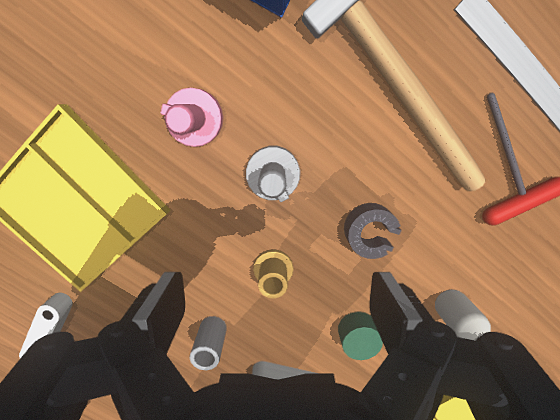

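Run:
```python
from h import *
im=cv2.imread('pics/w2.png')
crop(im,235,135,80,75,10,'pics/c5.png')
crop(im,335,195,80,75,10,'pics/c6.png')
```

```text
(no output)
```

View pics/c5.png

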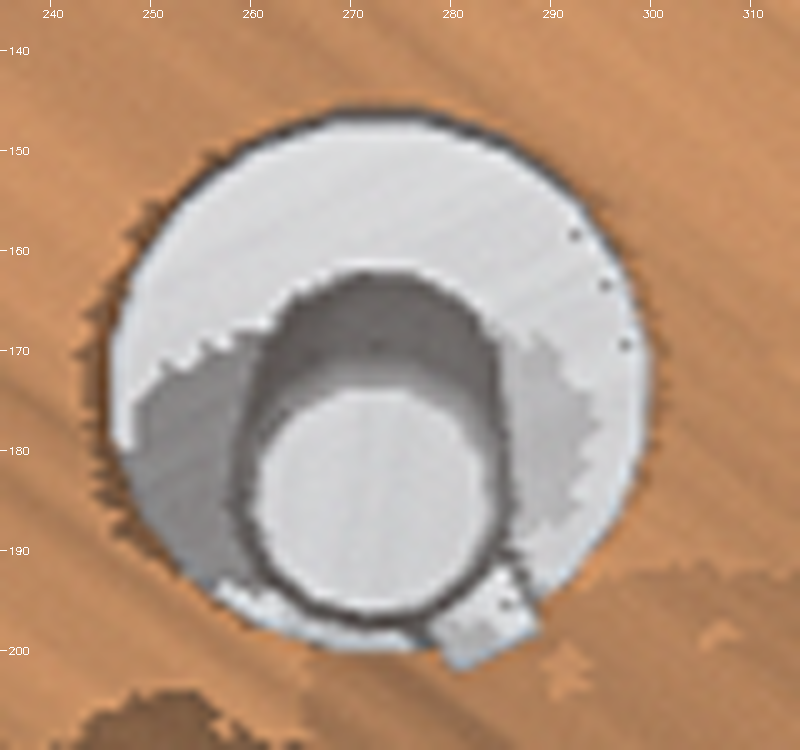

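View pics/c6.png

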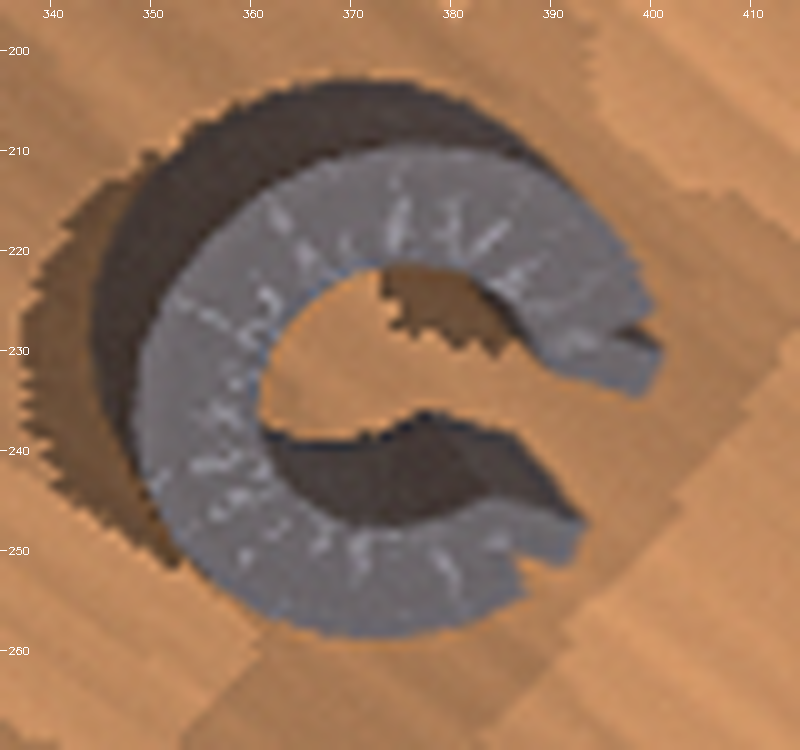

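Run:
```python
from h import *
np.set_printoptions(precision=4,suppress=True)
p=(np.array([0.6402,.1297,.1979]),np.array([ 9.01146768e-01, -4.33513261e-01, -6.79505674e-04,  5.40530710e-04]))
f=lambda l,z,x0,y0: px2w('wrist',np.array(l,float)/10+[x0,y0]-.45,z,p)
h1=f([(379,385)],.016,235,135)[0]; h2=f([(378,500)],.066,235,135)[0]
k=f([(538,632),(462,670)],.030,235,135); print('hub',h1,h2,'key',k,np.linalg.norm(k[0]-k[1]))
for h in (h1,h2):
    d=k.mean(0)-h; print('key yaw',np.arctan2(d[1],d[0]),np.hypot(*d[:2]))
e=k[0]-k[1]; print('from end edge',np.arctan2(e[1],e[0])-np.pi/2)
r=f([(540,355),(640,395),(490,498),(585,522)],.026,335,195); print(r)
for a,b in((0,1),(2,3)):
    d=r[b]-r[a]; print('slot yaw',np.arctan2(d[1],d[0]),np.linalg.norm(d))
print('widths',np.linalg.norm(r[0]-r[2]),np.linalg.norm(r[1]-r[3]))
E=f([(135,430),(375,640),(410,145),(655,300)],.026,335,195);print(E)
c=np.array([.6612,.0069,.026])
for c in (c,):
  d=r.mean(0)-c; print('slot yaw c',np.arctan2(d[1],d[0]))
```

```text
hub [0.6427 0.1397 0.016 ] [0.6423 0.1385 0.066 ] key [[0.6345 0.111  0.03  ]
 [0.6261 0.1148 0.03  ]] 0.009252941220813927
key yaw -2.005067423291713 0.02950582947902172
key yaw -2.0068754557732724 0.02828718337476922
from end edge -1.9869880337858428
[[ 0.6754 -0.0029  0.026 ]
 [ 0.6791 -0.0154  0.026 ]
 [ 0.6591 -0.0109  0.026 ]
 [ 0.6639 -0.0217  0.026 ]]
slot yaw -1.2840257402699786 0.013051757356432736
slot yaw -1.1590916988541191 0.01183135213044078
widths 0.018101838827409792 0.016459413833388253
[[ 0.6398  0.0271  0.026 ]
 [ 0.6377 -0.013   0.026 ]
 [ 0.6842  0.0263  0.026 ]
 [ 0.6883 -0.0084  0.026 ]]
slot yaw c -1.176697847234902
```

```bash
python3 -c "
from h import *
plan(.642,.139,.036,-.9)"
```

```text
t 2.17 at [0.6401 0.1292 0.198 ] yaw -0.899 open 1.004 q6now 0.94 F [ 0.2 -0.8  0. ]
xyz [-0.0064 -0.0078  0.162 ] dr [0.002 0.001 0.001] dist 0.162 rows 3.9 turnrows 0.0 q6 1.11
```

```bash
python3 -m jog '[{"grip":0,"xyz":[0,0,0.04],"dr":[0,0,0]},{"grip":0,"xyz":[0,0,0.08],"dr":[0,0,0]},{"grip":0,"xyz":[0,0,0.08],"dr":[0,0,0]},{"grip":0,"xyz":[0,0,0.08],"dr":[0,0,0]},{"grip":0,"xyz":[0,0,0.08],"dr":[0,0,0]}]'; python3 -c "
from h import *
plan(.642,.139,.036,-.9)
print(ctrl.get_state()['dq'].round(3),ctrl.get_state()['qpos'].round(3))"
```

```text
time: 2.58
eef_pos: [0.6413, 0.1278, 0.1208]
tcp_rot: [0.9, -0.436, 0.001, -0.0]
contact_force: [-0.1, -1.2, 0.8]
opening: 1.002
t 2.58 at [0.6413 0.1278 0.1208] yaw -0.901 open 1.002 q6now 0.94 F [-0.1 -1.2  0.8]
xyz [-0.0085 -0.0073  0.0848] dr [-0.002 -0.001 -0.001] dist 0.086 rows 2.1 turnrows 0.0 q6 1.11
[ 0.007 -0.025 -0.042 -0.    -0.007  0.   ] [ 0.042  0.316  1.7   -0.     1.124  0.943]
```

```bash
python3 -m jog '[{"grip":0,"xyz":[-0.0085,-0.0073,0.02],"dr":[0,0,0]},{"grip":0,"xyz":[-0.0085,-0.0073,0.05],"dr":[0,0,0]},{"grip":0,"xyz":[-0.0085,-0.0073,0.075],"dr":[0,0,0]},{"grip":0,"xyz":[-0.0085,-0.0073,0.085],"dr":[0,0,0]},{"grip":0,"xyz":[-0.0085,-0.0073,0.085],"dr":[0,0,0]},{"grip":0,"xyz":[-0.0085,-0.0073,0.085],"dr":[0,0,0]}]'; python3 -c "
from h import *
plan(.642,.139,.036,-.9)
im,p=snap('wrist','pics/w3.png')
print(w2px('wrist',[[.642,.139,.066]],p))"
```

```text
time: 3.08
eef_pos: [0.6425, 0.1398, 0.0361]
tcp_rot: [0.9, -0.435, 0.001, -0.001]
contact_force: [-0.2, -0.1, -0.4]
opening: 0.999
t 3.08 at [0.6425 0.1398 0.0361] yaw -0.900 open 0.999 q6now 0.96 F [-0.2 -0.1 -0.4]
xyz [0.0003 0.0009 0.0001] dr [-0.002 -0.002 -0.   ] dist 0.001 rows 0.0 turnrows 0.0 q6 1.11
[[280.0165253  277.13731685]]
```

View pics/w3.png

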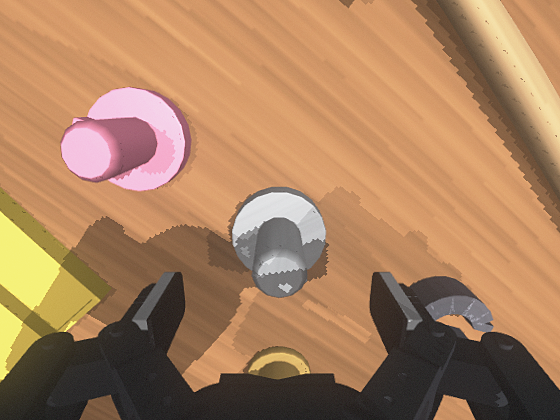

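Hub shaft top at (279,274), midway between the pads, so I'm closing on it.

```bash
python3 -m jog '[{"grip":1,"xyz":[0,0,0],"dr":[0,0,0]},{"grip":1,"xyz":[0,0,0],"dr":[0,0,0]},{"grip":1,"xyz":[0,0,0],"dr":[0,0,0]},{"grip":1,"xyz":[0,0,0],"dr":[0,0,0]},{"grip":1,"xyz":[0,0,0],"dr":[0,0,0]},{"grip":1,"xyz":[0,0,0],"dr":[0,0,0]},{"grip":1,"xyz":[0,0,0],"dr":[0,0,0]},{"grip":1,"xyz":[0,0,0],"dr":[0,0,0]}]' 60
```

```text
time: 3.8
eef_pos: [0.642, 0.1396, 0.0349]
tcp_rot: [0.9, -0.435, 0.001, -0.0]
contact_force: [1.6, -1.6, 4.3]
opening: 0.268
```

```bash
python3 -c "
from h import *
c=np.array([.4663,.2988]);a=-.193;R=np.array([[np.cos(a),-np.sin(a)],[np.sin(a),np.cos(a)]])
for n,l in (('hub',(-.0295,-.01)),('sleeve',(.0485,.02))): print(n,c+R@np.array(l))
c=np.array([.4661,-.2938]);a=-.236;R=np.array([[np.cos(a),-np.sin(a)],[np.sin(a),np.cos(a)]])
for n,l in (('bush',(.068,0)),('bar',(-.037,0))): print(n,c+R@np.array(l))
plan(.4354,.2947,.17,-.9)"
```

```text
hub [0.43542968 0.29464389]
sleeve [0.51773559 0.30912617]
bush [ 0.53221511 -0.30969945]
bar [ 0.4301256  -0.28514883]
t 3.80 at [0.642  0.1396 0.0349] yaw -0.900 open 0.268 q6now 0.96 F [ 1.6 -1.6  4.3]
xyz [-0.2497  0.0652 -0.1356] dr [-0.001 -0.002  0.   ] dist 0.292 rows 7.0 turnrows 0.0 q6 1.50
```

```bash
python3 -m jog '[{"grip":1,"xyz":[0,0,-0.03],"dr":[0,0,0]},{"grip":1,"xyz":[0,0,-0.065],"dr":[0,0,0]},{"grip":1,"xyz":[-0.035,0.01,-0.09],"dr":[0,0,0]},{"grip":1,"xyz":[-0.07,0.02,-0.09],"dr":[0,0,0]},{"grip":1,"xyz":[-0.105,0.03,-0.09],"dr":[0,0,0]},{"grip":1,"xyz":[-0.14,0.038,-0.09],"dr":[0,0,0]},{"grip":1,"xyz":[-0.175,0.047,-0.09],"dr":[0,0,0]},{"grip":1,"xyz":[-0.21,0.056,-0.09],"dr":[0,0,0]},{"grip":1,"xyz":[-0.235,0.062,-0.09],"dr":[0,0,0]},{"grip":1,"xyz":[-0.25,0.065,-0.09],"dr":[0,0,0]},{"grip":1,"xyz":[-0.25,0.065,-0.09],"dr":[0,0,0]},{"grip":1,"xyz":[-0.25,0.065,-0.09],"dr":[0,0,0]}]'; python3 -c "
from h import *
plan(.4354,.2947,.041,-.9)
im,p=snap('wrist','pics/w4.png')
im,p=snap('top','pics/t4.png')
plan(.4354,.2947,.041,-.9)"
```

```text
time: 4.8
eef_pos: [0.4321, 0.2954, 0.1216]
tcp_rot: [0.901, -0.434, -0.002, 0.002]
contact_force: [0.8, -1.2, -4.5]
opening: 0.264
t 4.80 at [0.4321 0.2954 0.1216] yaw -0.898 open 0.264 q6now 1.30 F [ 0.8 -1.2 -4.5]
xyz [ 0.0027 -0.0024  0.0806] dr [0.004 0.001 0.002] dist 0.081 rows 1.9 turnrows 0.0 q6 1.50
t 4.90 at [0.4341 0.2949 0.1226] yaw -0.900 open 0.264 q6now 1.30 F [ 0.2 -0.2 -5.7]
xyz [ 0.001  -0.0011  0.0816] dr [ 0.002  0.001 -0.   ] dist 0.082 rows 2.0 turnrows 0.0 q6 1.50
```

View pics/w4.png

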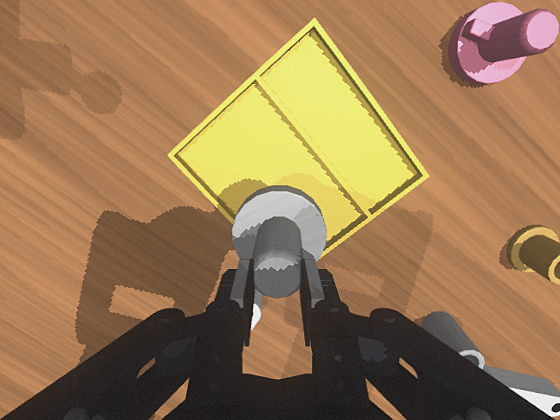

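```bash
python3 -m jog '[{"grip":1,"xyz":[0.001,-0.001,0.03],"dr":[0,0,0]},{"grip":1,"xyz":[0.001,-0.001,0.06],"dr":[0,0,0]},{"grip":1,"xyz":[0.001,-0.001,0.075],"dr":[0,0,0]},{"grip":1,"xyz":[0.001,-0.001,0.08],"dr":[0,0,0]},{"grip":1,"xyz":[0.001,-0.001,0.082],"dr":[0,0,0]},{"grip":1,"xyz":[0.001,-0.001,0.082],"dr":[0,0,0]},{"grip":1,"xyz":[0.001,-0.001,0.084],"dr":[0,0,0]},{"grip":1,"xyz":[0.001,-0.001,0.084],"dr":[0,0,0]}]'
```

```text
time: 5.57
eef_pos: [0.4374, 0.2957, 0.0413]
tcp_rot: [0.9, -0.435, 0.001, -0.001]
contact_force: [0.9, -1.0, -5.5]
opening: 0.264
```

```bash
python3 -m jog '[{"grip":1,"xyz":[0,0,0.002],"dr":[0,0,0]},{"grip":1,"xyz":[0,0,0.003],"dr":[0,0,0]},{"grip":1,"xyz":[0,0,0.004],"dr":[0,0,0]},{"grip":1,"xyz":[0,0,0.004],"dr":[0,0,0]}]'
```

```text
time: 5.9
eef_pos: [0.4384, 0.2959, 0.0387]
tcp_rot: [0.901, -0.435, 0.002, -0.001]
contact_force: [0.0, -2.1, 5.8]
opening: 0.264
```

Contact: the force went from −5.5 N to +5.8 N at the expected height. Release and lift.

```bash
python3 -m jog '[{"grip":0.3,"xyz":[0,0,0],"dr":[0,0,0]},{"grip":0.1,"xyz":[0,0,0],"dr":[0,0,0]},{"grip":0,"xyz":[0,0,0],"dr":[0,0,0]},{"grip":0,"xyz":[0,0,0],"dr":[0,0,0]},{"grip":0,"xyz":[0,0,-0.03],"dr":[0,0,0]},{"grip":0,"xyz":[0,0,-0.07],"dr":[0,0,0]},{"grip":0,"xyz":[0,0.0,-0.11],"dr":[0,0,0]},{"grip":0,"xyz":[0,0.03,-0.15],"dr":[0,0,0]},{"grip":0,"xyz":[0,0.03,-0.15],"dr":[0,0,0]},{"grip":0,"xyz":[0,0.03,-0.15],"dr":[0,0,0]},{"grip":0,"xyz":[0,0.03,-0.15],"dr":[0,0,0]},{"grip":0,"xyz":[0,0.03,-0.15],"dr":[0,0,0]}]'; python3 -c "
from h import *
im,p=snap('wrist','pics/w5.png'); print(p)
im,p=snap('top','pics/t5.png')
plan(.4354,.2947,.041,-.9)"
```

```text
time: 6.9
eef_pos: [0.4116, 0.2763, 0.1836]
tcp_rot: [0.9, -0.435, -0.001, 0.001]
contact_force: [-0.5, -0.6, -1.0]
opening: 1.0
(array([0.41160612, 0.27629753, 0.18363404]), array([ 0.90042499, -0.43500766, -0.00123997,  0.00127998]))
t 7.00 at [0.4116 0.2763 0.1833] yaw -0.900 open 0.999 q6now 1.29 F [0.5 0.4 0.1]
xyz [ 0.0006 -0.0307  0.1422] dr [ 0.004  0.001 -0.   ] dist 0.145 rows 3.5 turnrows 0.0 q6 1.50
```

View pics/w5.png

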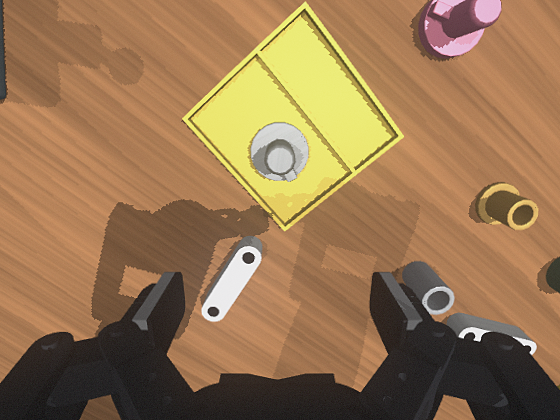

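View pics/t5.png

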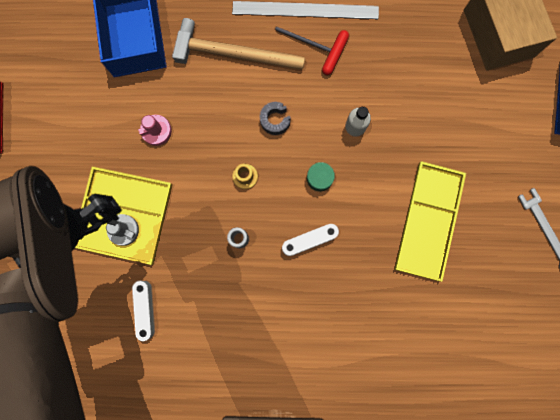

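Run:
```python
from h import *
im=cv2.imread('pics/w5.png')
crop(im,240,110,80,75,10,'pics/c7.png')
im=cv2.imread('pics/t5.png')
crop(im,60,160,120,110,6,'pics/c8.png')
```

```text
(no output)
```

View pics/c7.png

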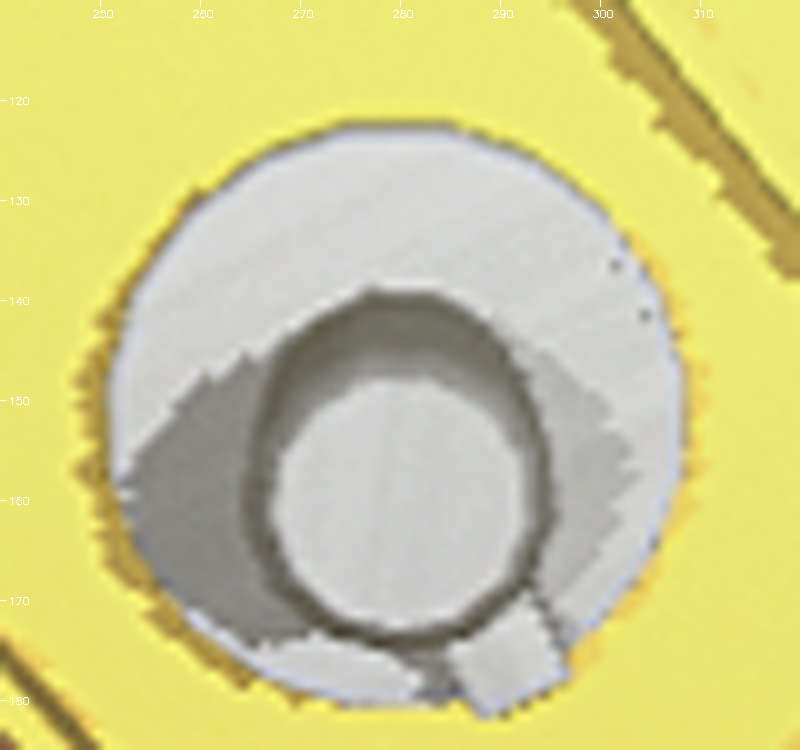

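View pics/c8.png

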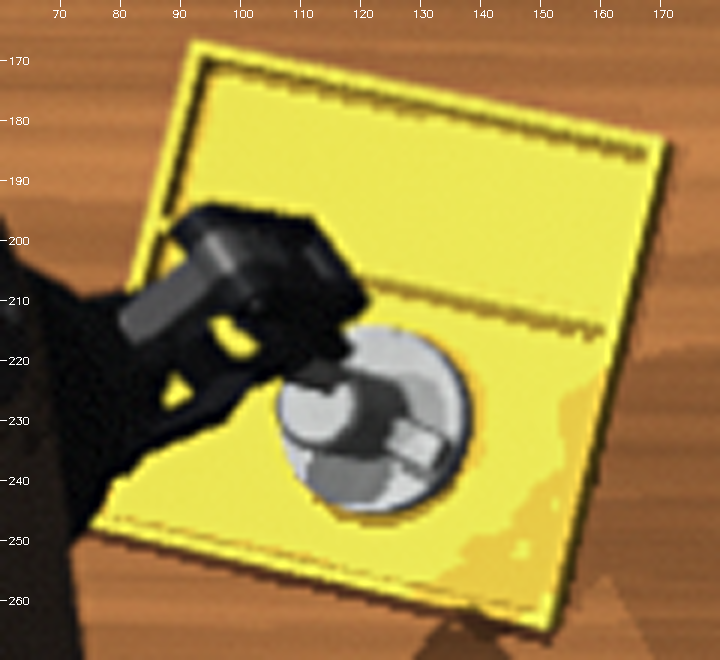

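Run:
```python
from h import *
np.set_printoptions(precision=4,suppress=True)
p=(np.array([0.4116,.2763,.1835]),np.array([ 0.90042499, -0.43500766, -0.00123997,  0.00127998]))
f=lambda l,z: px2w('wrist',np.array(l,float)/10+[240,110]-.45,z,p)
h1=f([(398,416)],.020)[0]; h2=f([(398,502)],.070)[0]; k=f([(570,675),(492,715)],.034)
print(h1,h2,k)
for h in (h1,h2):
    d=k.mean(0)-h; print('key yaw',np.arctan2(d[1],d[0]),np.hypot(*d[:2]))
e=k[0]-k[1]; print('edge',np.arctan2(e[1],e[0])-np.pi/2)
g=lambda l,z: px2w('top',np.array(l,float)/6+[60,160]-.42,z)
print('top', g([(374,420)],.020),g([(316,405)],.070))
k=g([(450,442),(430,470)],.034);print(k, np.linalg.norm(k[0]-k[1])); d=k.mean(0)-h1;print(np.arctan2(d[1],d[0]))
c=np.array([.4663,.2988]);a=-.193;R=np.array([[np.cos(a),-np.sin(a)],[np.sin(a),np.cos(a)]])
print(R.T@(h1[:2]-c))
```

```text
[0.4392 0.2967 0.02  ] [0.4384 0.2965 0.07  ] [[0.4311 0.2684 0.034 ]
 [0.4231 0.2719 0.034 ]]
key yaw -1.997508647060406 0.02918224722430666
key yaw -1.9764309983876776 0.028672514493454933
edge -1.985881588350177
top [[0.4377 0.2938 0.02  ]] [[0.4382 0.2951 0.07  ]]
[[0.4303 0.2647 0.034 ]
 [0.4214 0.2705 0.034 ]] 0.010632998384819336
-2.0010928096648715
[-0.0262 -0.0073]
```

```bash
python3 -c "
from h import *
plan(.6612,.0069,.16,.38)"
```

```text
t 7.00 at [0.4116 0.2763 0.1833] yaw -0.900 open 0.999 q6now 1.29 F [0.5 0.4 0.1]
xyz [ 0.3662 -0.0282  0.0227] dr [ 0.003  0.004 -1.28 ] dist 0.368 rows 8.8 turnrows 10.2 q6 -0.37
```

```bash
python3 -m jog '[{"grip":0,"xyz":[0.366,-0.028,0.02],"dr":[0,0,-1.28]},{"grip":0,"xyz":[0.366,-0.028,0.02],"dr":[0,0,-1.28]},{"grip":0,"xyz":[0.366,-0.028,0.02],"dr":[0,0,-1.28]},{"grip":0,"xyz":[0.366,-0.028,0.02],"dr":[0,0,-1.28]},{"grip":0,"xyz":[0.366,-0.028,0.02],"dr":[0,0,-1.28]},{"grip":0,"xyz":[0.366,-0.028,0.02],"dr":[0,0,-1.28]},{"grip":0,"xyz":[0.366,-0.028,0.02],"dr":[0,0,-1.28]},{"grip":0,"xyz":[0.366,-0.028,0.02],"dr":[0,0,-1.28]},{"grip":0,"xyz":[0.366,-0.028,0.02],"dr":[0,0,-1.28]},{"grip":0,"xyz":[0.366,-0.028,0.02],"dr":[0,0,-1.28]},{"grip":0,"xyz":[0.366,-0.028,0.02],"dr":[0,0,-1.28]},{"grip":0,"xyz":[0.366,-0.028,0.02],"dr":[0,0,-1.28]}]'
python3 -m jog '[{"grip":0,"xyz":[0,0,0],"dr":[0,0,0]},{"grip":0,"xyz":[0,0,0],"dr":[0,0,0]},{"grip":0,"xyz":[0,0,0],"dr":[0,0,0]}]' ; python3 -c "
from h import *
im,p=snap('wrist','pics/w6.png'); print(p)
print(w2px('wrist',[[.6612,.0069,.026]],p))
crop(im,220,150,110,100,7,'pics/c9.png')
plan(.6612,.0069,.16,.38)"
```

```text
time: 8.0
eef_pos: [0.6617, 0.0063, 0.1627]
tcp_rot: [0.982, 0.189, -0.002, -0.001]
contact_force: [-0.5, -0.5, -0.6]
opening: 1.001
time: 8.25
eef_pos: [0.6616, 0.008, 0.1653]
tcp_rot: [0.982, 0.189, -0.0, -0.0]
contact_force: [-0.2, -0.0, -0.4]
opening: 0.998
(array([0.66158117, 0.00797298, 0.16531136]), array([ 9.82022621e-01,  1.88762684e-01, -4.40476335e-04, -1.64567011e-04]))
[[277.23057552 192.61563139]]
t 8.30 at [0.6617 0.008  0.1657] yaw 0.380 open 1.001 q6now -0.52 F [-0.1 -0.2 -1.1]
xyz [-0.0009  0.0008  0.0057] dr [-0.  0.  0.] dist 0.006 rows 0.1 turnrows 0.0 q6 -0.37
```

View pics/w6.png

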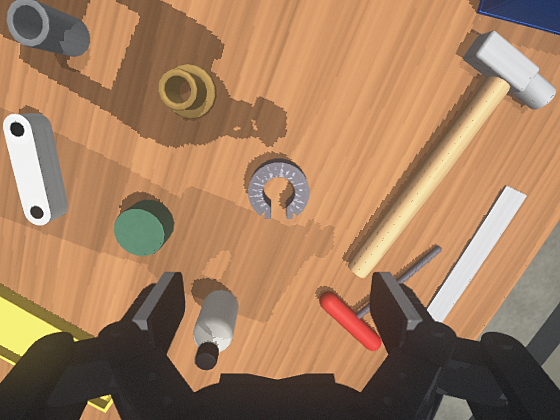

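View pics/c9.png

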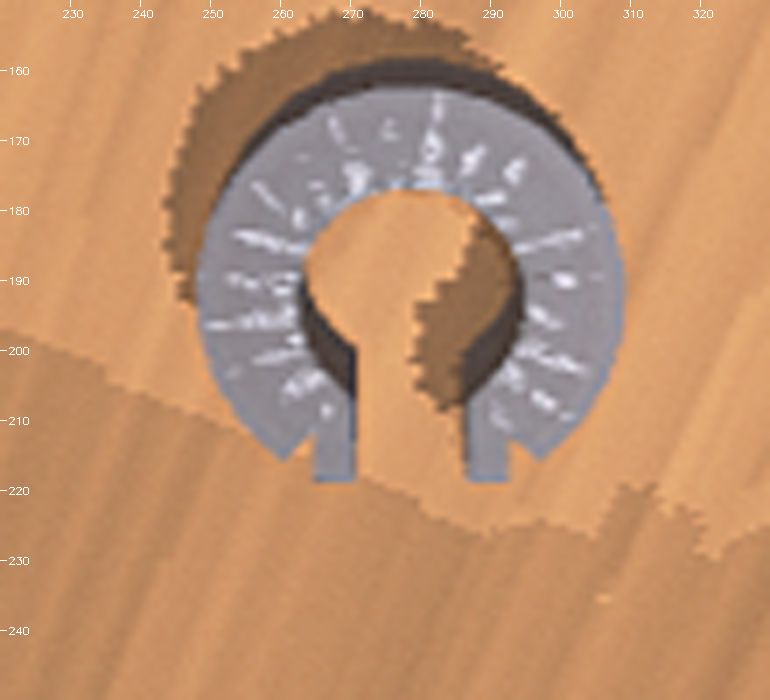

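```bash
python3 -c "
from h import *
s=ctrl.get_state();p=(np.array([.6616,.008,.1654]),np.array([ 9.82022621e-01,  1.88762684e-01, -4.40476335e-04, -1.64567011e-04]))
w=px2w('wrist',[(278.4,190.3)],.026,p)[0];print(w)
plan(w[0],w[1],.005,.38)"
```

```text
[0.6614249 0.0095133 0.026    ]
t 8.30 at [0.6617 0.008  0.1657] yaw 0.380 open 1.001 q6now -0.52 F [-0.1 -0.2 -1.1]
xyz [ 0.0003 -0.0015  0.1607] dr [-0.  0.  0.] dist 0.161 rows 3.9 turnrows 0.0 q6 -0.37
```

```bash
python3 -m jog '[{"grip":0,"xyz":[0,-0.001,0.04],"dr":[0,0,0]},{"grip":0,"xyz":[0,-0.001,0.08],"dr":[0,0,0]},{"grip":0,"xyz":[0,-0.001,0.12],"dr":[0,0,0]},{"grip":0,"xyz":[0,-0.001,0.145],"dr":[0,0,0]},{"grip":0,"xyz":[0,-0.001,0.156],"dr":[0,0,0]},{"grip":0,"xyz":[0,-0.001,0.158],"dr":[0,0,0]},{"grip":0,"xyz":[0,-0.001,0.158],"dr":[0,0,0]},{"grip":0,"xyz":[0,-0.001,0.158],"dr":[0,0,0]}]'; python3 -c "
from h import *
plan(.6614,.009,.005,.38)
im,p=snap('wrist','pics/w7.png')
print(w2px('wrist',[[.6613,.0085,.026]],p))"
```

```text
time: 8.97
eef_pos: [0.6637, 0.0082, 0.0106]
tcp_rot: [0.982, 0.189, 0.002, 0.001]
contact_force: [-0.7, -0.1, 0.2]
opening: 1.001
t 8.97 at [0.6637 0.0082 0.0106] yaw 0.380 open 1.001 q6now -0.52 F [-0.7 -0.1  0.2]
xyz [-0.0019 -0.0017  0.0056] dr [ 0.002 -0.004  0.   ] dist 0.006 rows 0.1 turnrows 0.0 q6 -0.37
[[274.74377225 262.77836912]]
```

View pics/w7.png

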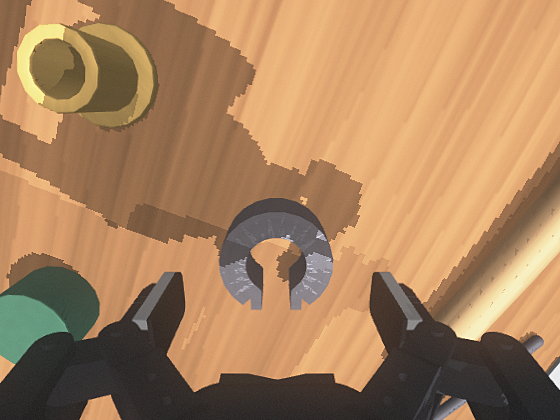

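```bash
python3 -m jog '[{"grip":0,"xyz":[-0.002,-0.0015,0.005],"dr":[-0.002,0.004,0]},{"grip":0,"xyz":[-0.002,-0.0015,0.005],"dr":[-0.002,0.004,0]},{"grip":0.2,"xyz":[-0.002,-0.0015,0.005],"dr":[-0.002,0.004,0]},{"grip":0.5,"xyz":[-0.002,-0.0015,0.005],"dr":[-0.002,0.004,0]},{"grip":1,"xyz":[-0.002,-0.0015,0.005],"dr":[-0.002,0.004,0]},{"grip":1,"xyz":[-0.002,-0.0015,0.005],"dr":[-0.002,0.004,0]},{"grip":1,"xyz":[-0.002,-0.0015,0.005],"dr":[-0.002,0.004,0]},{"grip":1,"xyz":[-0.002,-0.0015,0.005],"dr":[-0.002,0.004,0]}]' 60; python3 -c "
from h import *
plan(.6614,.009,.005,.38)
im,p=snap('wrist','pics/w8.png')"
```

```text
time: 9.68
eef_pos: [0.6592, 0.0089, 0.0029]
tcp_rot: [0.982, 0.189, 0.002, 0.001]
contact_force: [0.4, 0.3, -1.4]
opening: 0.143
t 9.68 at [0.6592 0.0089 0.0029] yaw 0.380 open 0.143 q6now -0.52 F [ 0.4  0.3 -1.4]
xyz [ 0.0021  0.0007 -0.0021] dr [ 0.002 -0.004 -0.   ] dist 0.003 rows 0.1 turnrows 0.0 q6 -0.37
```

View pics/w8.png

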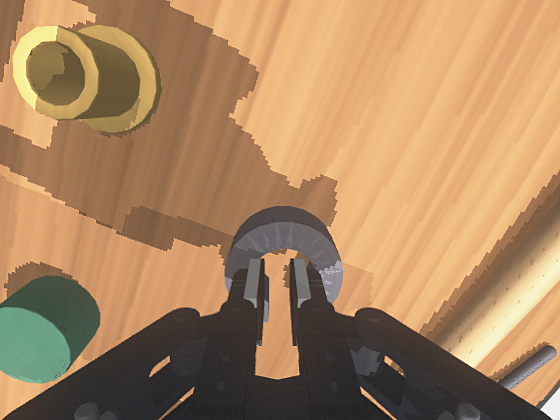

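```bash
python3 -c "
from h import *
c=ctrl.get_calibration('wrist');M=np.linalg.inv(c['hand_eye'])
for q in ((0,0,0),(0,-.011,0),(0,.011,0),(0,0,-.0187),(0,-.011,-.0187),(0,.011,-.0187),(0,0,-.037),(0.0425,0,-.013),(0.0425,-.011,-.0317),(0.0425,.011,-.0317),(0.0425,-.011,-.013),(0.0425,.011,-.013)):
  P=M[:3,:3]@np.array(q)+M[:3,3]
  print(q,cv2.projectPoints(P[None],np.zeros(3),np.zeros(3),c['mtx'],np.array([c['k1'],0,0,0.]))[0].ravel().round(1))
im=cv2.imread('pics/w8.png');crop(im,210,190,150,130,5,'pics/c10.png')
"
```

```text
(0, 0, 0) [278.5 252.4]
(0, -0.011, 0) [278.5 234.7]
(0, 0.011, 0) [278.5 269.5]
(0, 0, -0.0187) [278.7 267.7]
(0, -0.011, -0.0187) [278.7 248.5]
(0, 0.011, -0.0187) [278.7 286.2]
(0, 0, -0.037) [278.9 286.2]
(0.0425, 0, -0.013) [357.3 262.6]
(0.0425, -0.011, -0.0317) [368.3 259.7]
(0.0425, 0.011, -0.0317) [364.3 299.7]
(0.0425, -0.011, -0.013) [359.  243.8]
(0.0425, 0.011, -0.013) [355.7 280.5]
```

View pics/c10.png

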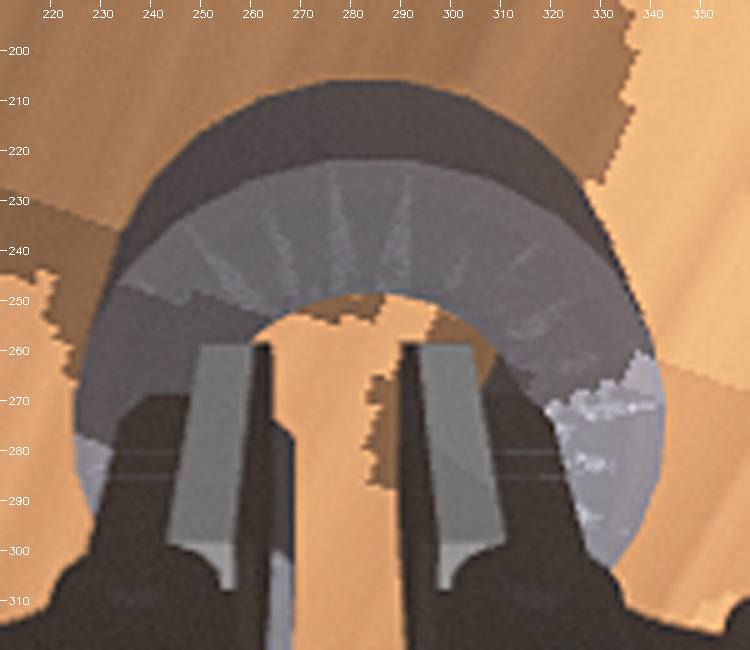

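```bash
python3 -c "
from h import *
im,p=snap('scene','pics/s8.png');crop(im,270,200,110,90,7,'pics/c11.png')
im,p=snap('top','pics/t8.png');crop(im,230,80,100,80,7,'pics/c12.png')
print(ctrl.get_state()['opening'])"
```

```text
-0.0019857228572490475
```

View pics/c11.png

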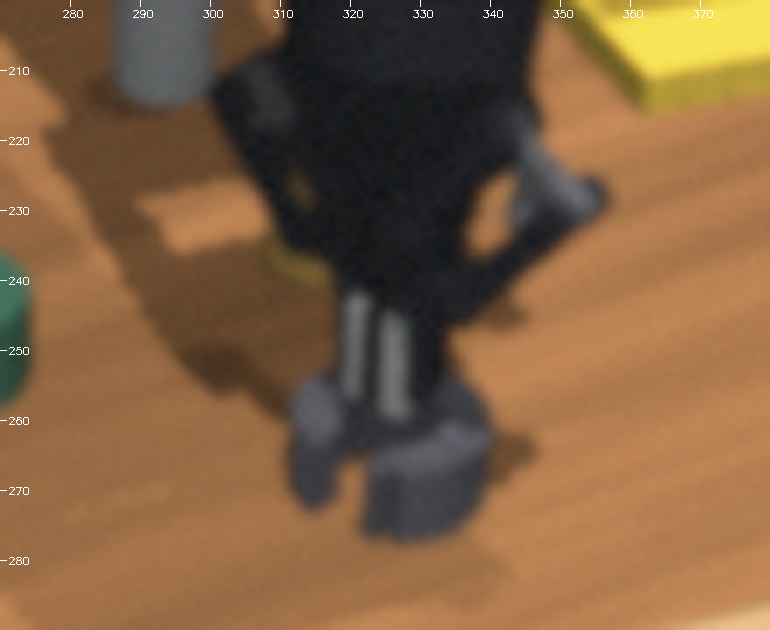

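View pics/c12.png

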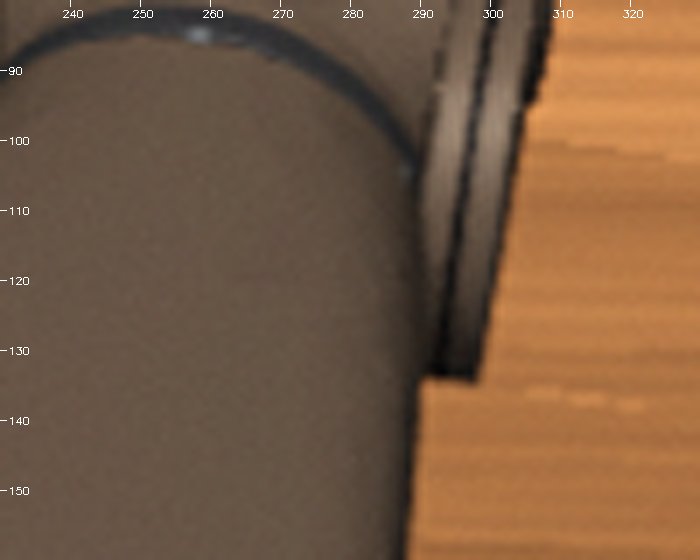

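```bash
python3 -m jog '[{"grip":1,"xyz":[0,0,-0.03],"dr":[0,0,0]},{"grip":1,"xyz":[0,0,-0.06],"dr":[0,0,0]},{"grip":1,"xyz":[0,0,-0.09],"dr":[0,0,0]},{"grip":1,"xyz":[0,0,-0.09],"dr":[0,0,0]},{"grip":1,"xyz":[0,0,-0.09],"dr":[0,0,0]},{"grip":1,"xyz":[0,0,-0.09],"dr":[0,0,0]}]'; python3 -c "
from h import *
im,p=snap('scene','pics/s9.png');crop(im,270,180,110,90,7,'pics/c13.png')
print(p,w2px('scene',[p[0],p[0]+[0,0,.0187],p[0]+[0,0,.03]]))
im,p=snap('wrist','pics/w9.png')
"
```

```text
time: 10.33
eef_pos: [0.6584, 0.009, 0.0924]
tcp_rot: [0.982, 0.189, 0.002, 0.0]
contact_force: [-0.4, 0.4, 0.2]
opening: -0.001
(array([0.6583735 , 0.00900459, 0.09241052]), array([9.82002516e-01, 1.88858600e-01, 1.80713151e-03, 4.71796183e-04])) [[326.24169061 231.31445665]
 [326.6775659  223.57697785]
 [326.94407542 218.83265316]]
```

View pics/c13.png

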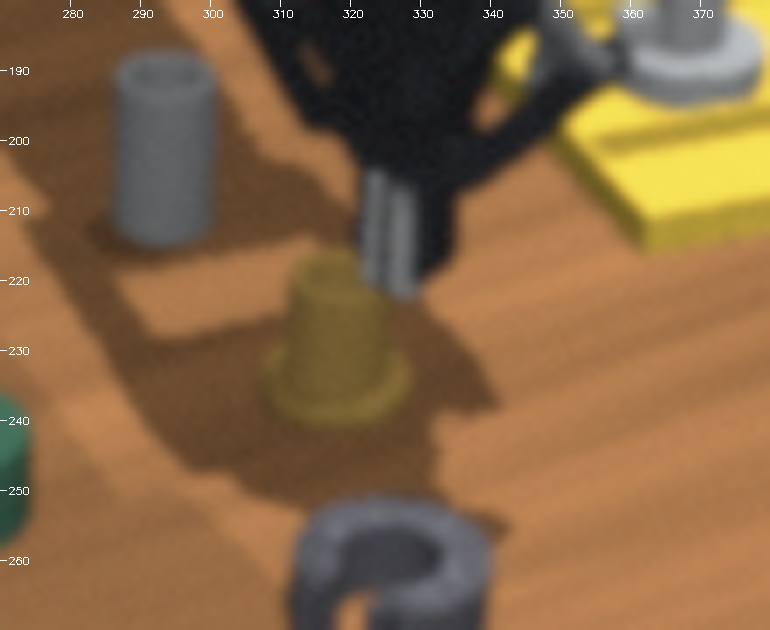

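View pics/w9.png

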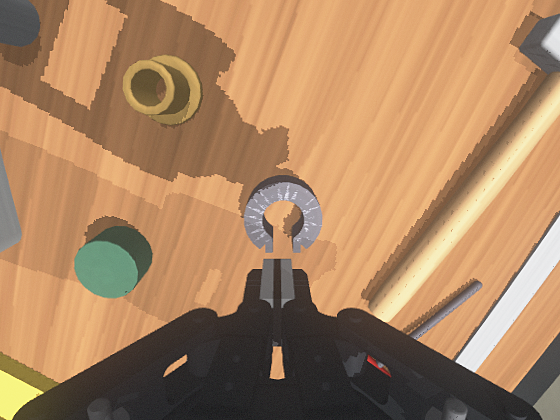

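```bash
python3 -c "
from h import *
p=(np.array([0.6583735 , 0.00900459, 0.09241052]), np.array([9.82002516e-01, 1.88858600e-01, 1.80713151e-03, 4.71796183e-04]))
R=Rot.from_quat(p[1])
for z in (0,-.015,-.02,-.025,-.03,-.035):
  print(z,w2px('scene',[p[0]+R.apply([a,y,z]) for a in (-.004,.004) for y in(.011,)]).round(1).tolist(), w2px('wrist',[p[0]+R.apply([a,-.011,z]) for a in (-.007,.007)],p).round(1).tolist())
im=cv2.imread('pics/w9.png');crop(im,235,245,80,60,9,'pics/c14.png')
"
```

```text
0 [[321.6, 233.0], [324.8, 234.3]] [[266.2, 234.7], [290.9, 234.7]]
-0.015 [[321.9, 226.8], [325.2, 228.1]] [[265.3, 245.5], [292.1, 245.5]]
-0.02 [[322.0, 224.7], [325.3, 226.0]] [[264.9, 249.6], [292.5, 249.5]]
-0.025 [[322.1, 222.5], [325.4, 223.9]] [[264.6, 253.8], [293.0, 253.8]]
-0.03 [[322.2, 220.4], [325.5, 221.7]] [[264.2, 258.3], [293.5, 258.3]]
-0.035 [[322.3, 218.3], [325.6, 219.6]] [[263.8, 263.1], [294.0, 263.1]]
```

View pics/c14.png

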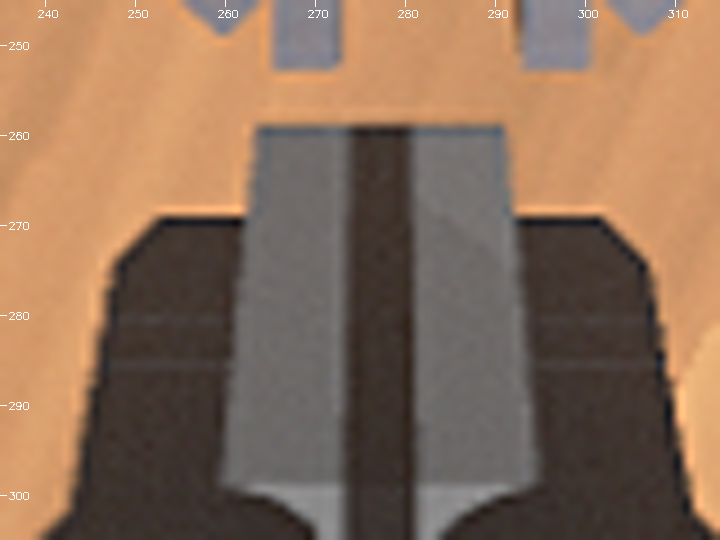

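```bash
python3 -c "
from h import *
p=(np.array([0.6583735 , 0.00900459, 0.09241052]), np.array([9.82002516e-01, 1.88858600e-01, 1.80713151e-03, 4.71796183e-04]))
im=cv2.imread('pics/w9.png');crop(im,230,165,110,95,7,'pics/c15.png')
print(w2px('wrist',[[.6614,.0095,.026],[.6612,.0075,.026]],p))
print(w2px('wrist',[[.6614+.03*np.cos(a),.0095+.03*np.sin(a),.026] for a in (.38,.38+np.pi/2,.38+np.pi)],p))
"
```

```text
[[281.72446071 216.14364059]
 [280.51484637 218.32902784]]
[[320.58884366 216.07569622]
 [281.88169675 177.92061091]
 [242.81746404 216.20567634]]
```

View pics/c15.png

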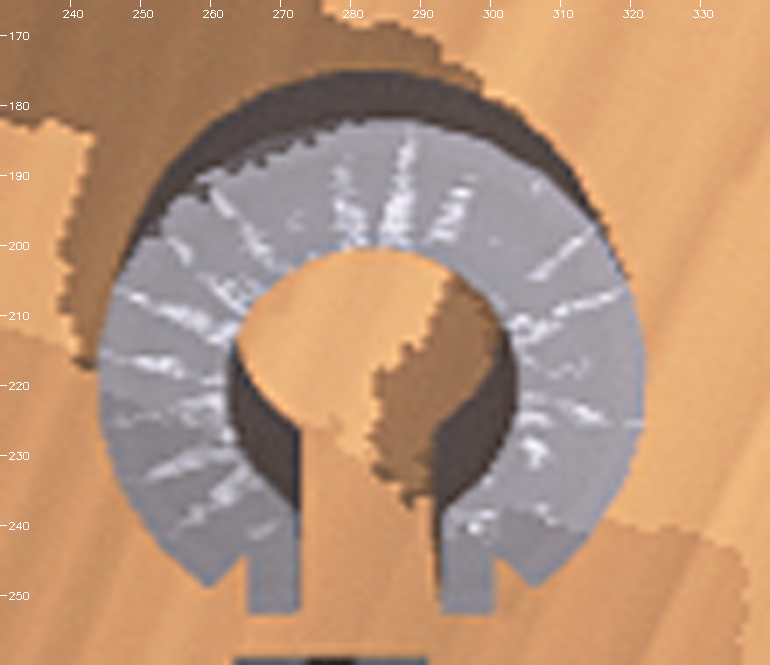

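```bash
python3 -c "
from h import *
p=(np.array([0.6583735 , 0.00900459, 0.09241052]), np.array([9.82002516e-01, 1.88858600e-01, 1.80713151e-03, 4.71796183e-04]))
w=px2w('wrist',[(282.6,219.3)],.026,p)[0];print(w)
plan(w[0],w[1],-.026,.38)"
```

```text
[0.66299601 0.00735755 0.026     ]
t 10.43 at [0.6574 0.0091 0.0907] yaw 0.380 open 0.003 q6now -0.52 F [ 0.3 -0.  -0.4]
xyz [0.0045 0.0037 0.1167] dr [ 0.    -0.001  0.   ] dist 0.117 rows 2.8 turnrows 0.0 q6 -0.37
```

```bash
python3 -m jog '[{"grip":0,"xyz":[0.004,0.0035,0],"dr":[0,0,0]},{"grip":0,"xyz":[0.004,0.0035,0],"dr":[0,0,0]},{"grip":0,"xyz":[0.004,0.0035,0],"dr":[0,0,0]},{"grip":0,"xyz":[0.004,0.0035,0],"dr":[0,0,0]},{"grip":0,"xyz":[0.004,0.0035,0.02],"dr":[0,0,0]},{"grip":0,"xyz":[0.004,0.0035,0.05],"dr":[0,0,0]},{"grip":0,"xyz":[0.004,0.0035,0.08],"dr":[0,0,0]},{"grip":0,"xyz":[0.004,0.0035,0.1],"dr":[0,0,0]},{"grip":0,"xyz":[0.004,0.0035,0.11],"dr":[0,0,0]},{"grip":0,"xyz":[0.004,0.0035,0.11],"dr":[0,0,0]},{"grip":0,"xyz":[0.004,0.0035,0.11],"dr":[0,0,0]}]'; python3 -c "
from h import *
plan(.662,.0072,-.026,.38)"
```

```text
time: 11.35
eef_pos: [0.6645, 0.0071, -0.0169]
tcp_rot: [0.982, 0.189, 0.002, 0.001]
contact_force: [-0.1, 0.4, 1.0]
opening: 0.999
t 11.35 at [ 0.6645  0.0071 -0.0169] yaw 0.380 open 0.999 q6now -0.52 F [-0.1  0.4  1. ]
xyz [-0.0023 -0.001   0.009 ] dr [ 0.002 -0.004 -0.   ] dist 0.009 rows 0.2 turnrows 0.0 q6 -0.37
```

```bash
python3 -m jog '[{"grip":0,"xyz":[-0.0023,-0.001,0.008],"dr":[0,0.002,0]},{"grip":0,"xyz":[-0.0023,-0.001,0.008],"dr":[0,0.002,0]},{"grip":0,"xyz":[-0.0023,-0.001,0.008],"dr":[0,0.002,0]}]'; python3 -c "
from h import *
plan(.662,.0072,-.026,.38)
im,p=snap('wrist','pics/w10.png')"
```

```text
time: 11.6
eef_pos: [0.6622, 0.0072, -0.0242]
tcp_rot: [0.982, 0.189, 0.004, 0.001]
contact_force: [1.0, -0.4, -0.8]
opening: 0.999
t 11.60 at [ 0.6622  0.0072 -0.0242] yaw 0.380 open 0.999 q6now -0.52 F [ 1.  -0.4 -0.8]
xyz [-0.0002 -0.0001  0.0018] dr [ 0.003 -0.007  0.   ] dist 0.002 rows 0.0 turnrows 0.1 q6 -0.37
```

View pics/w10.png

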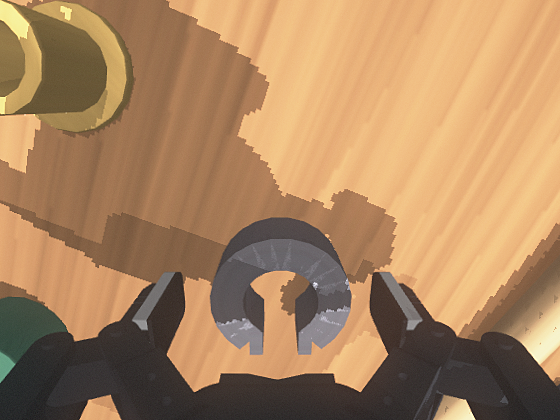

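Ring now between the pads, at x 210–350 in the picture. Closing on its side facets.

```bash
python3 -m jog '[{"grip":1,"xyz":[0,0,0.001],"dr":[0,0.005,0]},{"grip":1,"xyz":[0,0,0.001],"dr":[0,0.005,0]},{"grip":1,"xyz":[0,0,0.001],"dr":[0,0.005,0]},{"grip":1,"xyz":[0,0,0.001],"dr":[0,0.005,0]},{"grip":1,"xyz":[0,0,0.001],"dr":[0,0.005,0]},{"grip":1,"xyz":[0,0,0.001],"dr":[0,0.005,0]}]' 70; python3 -c "
from h import *
plan(.662,.0072,-.026,.38)
im,p=snap('wrist','pics/w11.png')"
```

```text
time: 12.15
eef_pos: [0.6631, 0.0071, -0.0247]
tcp_rot: [0.982, 0.189, 0.007, 0.0]
contact_force: [0.0, 0.3, 5.4]
opening: 0.681
t 12.15 at [ 0.6631  0.0071 -0.0247] yaw 0.380 open 0.681 q6now -0.53 F [0.  0.3 5.4]
xyz [-0.001  -0.0005  0.0013] dr [ 0.003 -0.013 -0.   ] dist 0.002 rows 0.0 turnrows 0.1 q6 -0.37
```

View pics/w11.png

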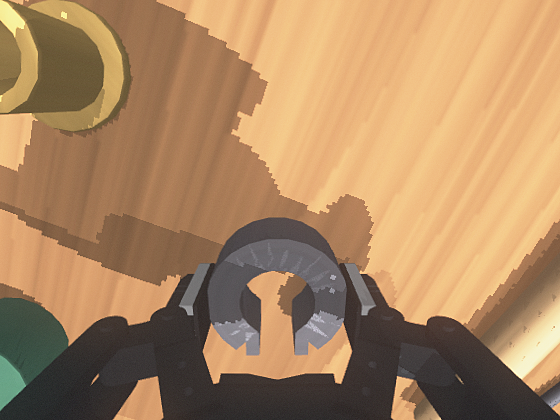

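```bash
python3 -m jog '[{"grip":1,"xyz":[0,0,-0.03],"dr":[0.003,-0.013,0]},{"grip":1,"xyz":[0,0,-0.07],"dr":[0.003,-0.013,0]},{"grip":1,"xyz":[0,0,-0.11],"dr":[0.003,-0.013,0]},{"grip":1,"xyz":[0,0,-0.13],"dr":[0.003,-0.013,0]},{"grip":1,"xyz":[0,0,-0.13],"dr":[0.003,-0.013,0]},{"grip":1,"xyz":[0,0,-0.13],"dr":[0.003,-0.013,0]}]'; python3 -c "
from h import *
im,p=snap('wrist','pics/w12.png'); crop(im,170,190,220,180,4,'pics/c16.png',20)
plan(.4385,.2962,.105,-.419)"
```

```text
time: 12.7
eef_pos: [0.66, 0.0069, 0.1034]
tcp_rot: [0.982, 0.189, -0.001, -0.0]
contact_force: [0.0, 0.3, -4.2]
opening: 0.678
t 12.75 at [0.6584 0.0071 0.101 ] yaw 0.380 open 0.682 q6now -0.52 F [-0.2  0.7 -4.8]
xyz [-0.097  -0.3501 -0.0023] dr [-0.001  0.007  0.799] dist 0.363 rows 8.7 turnrows 6.4 q6 1.01
```

View pics/c16.png

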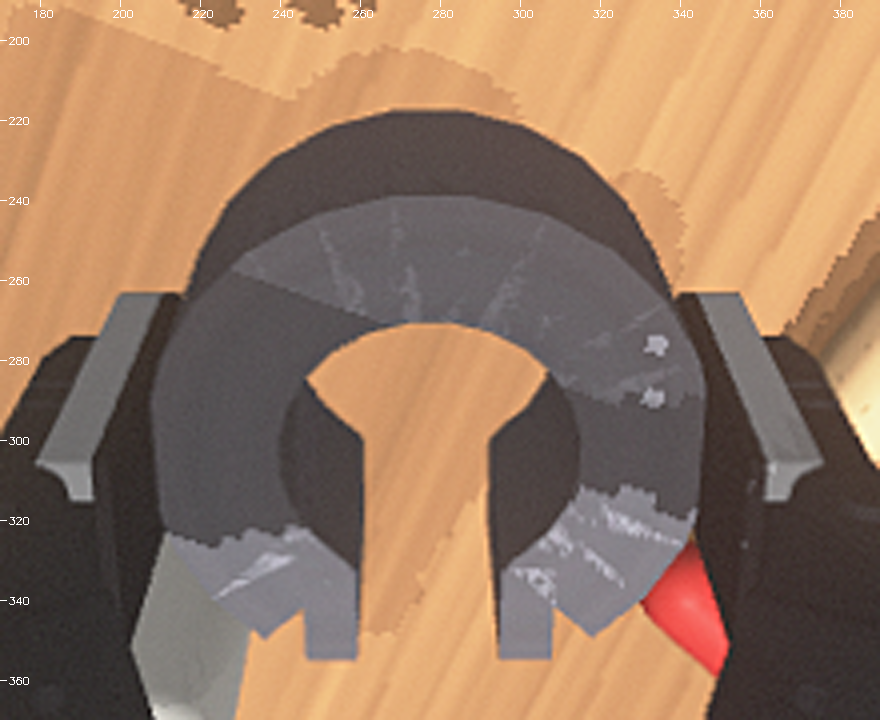

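```bash
cat >> h.py <<'E'
def tool2px(q):
    c=ctrl.get_calibration('wrist');M=np.linalg.inv(c['hand_eye']); P=np.atleast_2d(q)@M[:3,:3].T+M[:3,3]
    return cv2.projectPoints(P,np.zeros(3),np.zeros(3),c['mtx'],np.array([c['k1'],0,0,0.]))[0][:,0]
E
python3 -c "
from h import *
a=np.linspace(0,2*np.pi,361)
for z in (-.0507,-.048):
 for cy in (0,-.001,-.002,.001,.002):
  o=tool2px(np.c_[.030*np.cos(a),cy+.03*np.sin(a),0*a+z]);b=tool2px(np.c_[.016*np.cos(a),cy+.016*np.sin(a),0*a+z])
  print(z,cy,'outer',o.min(0).round(1),o.max(0).round(1),'bore',b.min(0).round(1),b.max(0).round(1))
"
```

```text
-0.0507 0 outer [209.1 238.4] [349.  358.7] bore [241.8 269.7] [316.4 333.7]
-0.0507 -0.001 outer [209.  236.1] [349.2 357. ] bore [241.7 267.6] [316.5 331.9]
-0.0507 -0.002 outer [208.8 233.7] [349.4 355.3] bore [241.6 265.4] [316.6 330. ]
-0.0507 0.001 outer [209.3 240.7] [348.9 360.4] bore [241.9 271.9] [316.3 335.6]
-0.0507 0.002 outer [209.5 243. ] [348.7 362.2] bore [242. 274.] [316.2 337.4]
-0.048 0 outer [210.4 235.8] [347.7 354.5] bore [242.4 266.7] [315.7 329.8]
-0.048 -0.001 outer [210.2 233.5] [347.9 352.8] bore [242.3 264.5] [315.8 328. ]
-0.048 -0.002 outer [210.  231.2] [348.1 351.1] bore [242.3 262.4] [315.8 326.1]
-0.048 0.001 outer [210.5 238.1] [347.6 356.2] bore [242.5 268.8] [315.6 331.6]
-0.048 0.002 outer [210.7 240.4] [347.4 357.9] bore [242.6 270.9] [315.5 333.4]
```

```bash
python3 -m jog '[{"grip":1,"xyz":[-0.011,-0.04,0],"dr":[0,0,0.1]},{"grip":1,"xyz":[-0.022,-0.08,-0.002],"dr":[0,0,0.2]},{"grip":1,"xyz":[-0.033,-0.12,-0.002],"dr":[0,0,0.3]},{"grip":1,"xyz":[-0.044,-0.16,-0.002],"dr":[0,0,0.4]},{"grip":1,"xyz":[-0.055,-0.2,-0.002],"dr":[0,0,0.5]},{"grip":1,"xyz":[-0.066,-0.24,-0.002],"dr":[0,0,0.6]},{"grip":1,"xyz":[-0.077,-0.28,-0.002],"dr":[0,0,0.7]},{"grip":1,"xyz":[-0.088,-0.32,-0.002],"dr":[0,0,0.799]},{"grip":1,"xyz":[-0.097,-0.35,-0.002],"dr":[0,0,0.799]},{"grip":1,"xyz":[-0.097,-0.35,-0.002],"dr":[0,0,0.799]},{"grip":1,"xyz":[-0.097,-0.35,-0.002],"dr":[0,0,0.799]},{"grip":1,"xyz":[-0.097,-0.35,-0.002],"dr":[0,0,0.799]}]'; python3 -c "
from h import *
plan(.4387,.2962,.07,-.419)"
```

```text
time: 13.75
eef_pos: [0.4387, 0.2951, 0.1035]
tcp_rot: [0.978, -0.208, -0.003, 0.002]
contact_force: [0.1, 0.7, -3.4]
opening: 0.677
t 13.75 at [0.4387 0.2951 0.1035] yaw -0.418 open 0.677 q6now 0.82 F [ 0.1  0.7 -3.4]
xyz [-0.0003 -0.0011  0.0335] dr [0.005 0.005 0.001] dist 0.033 rows 0.8 turnrows 0.1 q6 1.01
```

```bash
python3 -m jog '[{"grip":1,"xyz":[0,-0.001,0.02],"dr":[0.003,0.003,0.001]},{"grip":1,"xyz":[0,-0.001,0.04],"dr":[0.003,0.003,0.001]},{"grip":1,"xyz":[0,-0.001,0.045],"dr":[0.003,0.003,0.001]},{"grip":1,"xyz":[0,-0.001,0.045],"dr":[0.003,0.003,0.001]},{"grip":1,"xyz":[0,-0.001,0.045],"dr":[0.003,0.003,0.001]},{"grip":1,"xyz":[0,-0.001,0.045],"dr":[0.003,0.003,0.001]}]'; python3 -c "
from h import *
plan(.4387,.2962,.056,-.419)
im,p=snap('wrist','pics/w13.png'); crop(im,180,190,200,180,4,'pics/c17.png',20)
print(w2px('wrist',[[.4387,.2962,.070]],p))"
```

```text
time: 14.25
eef_pos: [0.442, 0.2967, 0.0623]
tcp_rot: [0.978, -0.209, 0.001, -0.001]
contact_force: [-0.2, -0.6, -3.7]
opening: 0.683
t 14.25 at [0.442  0.2967 0.0623] yaw -0.421 open 0.683 q6now 0.82 F [-0.2 -0.6 -3.7]
xyz [-0.0028  0.0018  0.0063] dr [-0.003 -0.002 -0.002] dist 0.007 rows 0.2 turnrows 0.0 q6 1.01
[[274.29665172 259.73235887]]
```

View pics/c17.png

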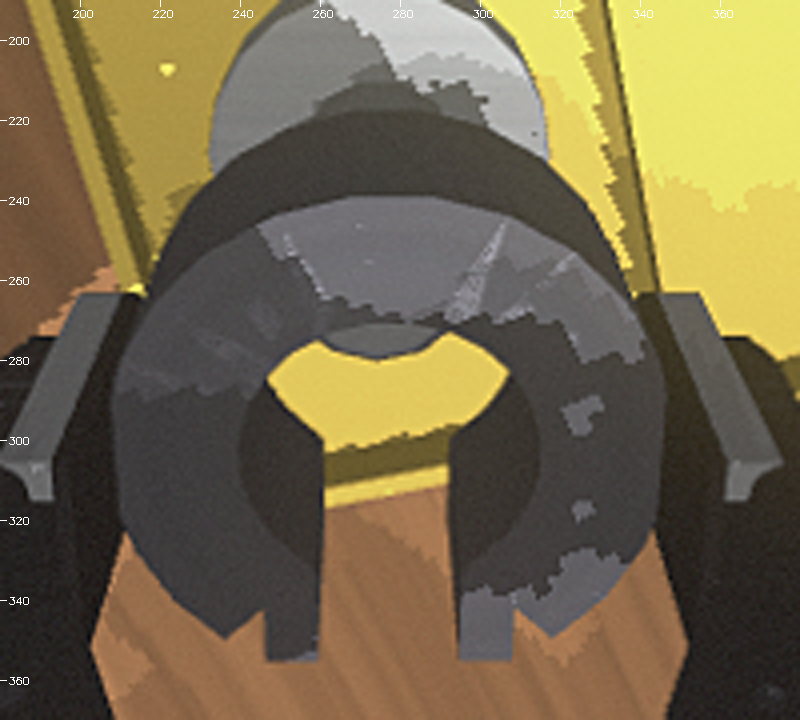

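```bash
python3 -c "
from h import *
a=np.linspace(0,2*np.pi,361)
p=(np.array([.442,.2967,.0623]),ctrl.get_state()['tcp_rot'])
for r,z in ((.014,.0675),(.0125,.07)):
  o=w2px('wrist',np.c_[.4387+r*np.cos(a),.2962+r*np.sin(a),0*a+z],p);print(r,o.min(0),o.max(0),o[:,0].mean())
plan(.4387,.2962,.056,-.419)"
```

```text
0.014 [249.37410541 234.56911956] [299.18476453 279.75718431] 274.3446063940733
0.0125 [251.72739013 238.85842492] [296.78481878 279.64109702] 274.3146597084809
t 14.30 at [0.4421 0.2969 0.0626] yaw -0.421 open 0.681 q6now 0.82 F [-0.5 -0.1 -3.6]
xyz [-0.0028  0.0021  0.0066] dr [-0.004 -0.002 -0.002] dist 0.007 rows 0.2 turnrows 0.0 q6 1.01
```

```bash
python3 -m jog '[{"grip":1,"xyz":[-0.0022,0.0018,0.003],"dr":[-0.003,-0.002,-0.002]},{"grip":1,"xyz":[-0.0022,0.0018,0.006],"dr":[-0.003,-0.002,-0.002]},{"grip":1,"xyz":[-0.0022,0.0018,0.006],"dr":[-0.003,-0.002,-0.002]},{"grip":1,"xyz":[-0.0022,0.0018,0.006],"dr":[-0.003,-0.002,-0.002]}]'; python3 -c "
from h import *
plan(.4390,.2961,.036,-.419)"
```

```text
time: 14.63
eef_pos: [0.4379, 0.2961, 0.0553]
tcp_rot: [0.978, -0.207, -0.001, 0.0]
contact_force: [-0.2, -0.1, -3.2]
opening: 0.677
t 14.63 at [0.4379 0.2961 0.0553] yaw -0.418 open 0.677 q6now 0.82 F [-0.2 -0.1 -3.2]
xyz [ 0.0011 -0.0005  0.0193] dr [0.001 0.001 0.001] dist 0.019 rows 0.5 turnrows 0.0 q6 1.01
```

```bash
python3 -m jog '[{"grip":1,"xyz":[0,-0.0005,0.006],"dr":[0,0,0]},{"grip":1,"xyz":[0,-0.0005,0.012],"dr":[0,0,0]},{"grip":1,"xyz":[0,-0.0005,0.012],"dr":[0,0,0]},{"grip":1,"xyz":[0,-0.0005,0.012],"dr":[0,0,0]}]'; python3 -c "
from h import *
plan(.4390,.2961,.036,-.419)
im,p=snap('wrist','pics/w14.png'); crop(im,180,190,200,180,4,'pics/c18.png',20)"
```

```text
time: 14.97
eef_pos: [0.4377, 0.2964, 0.0426]
tcp_rot: [0.978, -0.207, -0.001, 0.001]
contact_force: [-1.2, 0.2, -3.0]
opening: 0.686
t 14.97 at [0.4377 0.2964 0.0426] yaw -0.418 open 0.686 q6now 0.82 F [-1.2  0.2 -3. ]
xyz [ 0.0013 -0.0003  0.0066] dr [0.002 0.002 0.001] dist 0.007 rows 0.2 turnrows 0.0 q6 1.01
```

View pics/c18.png

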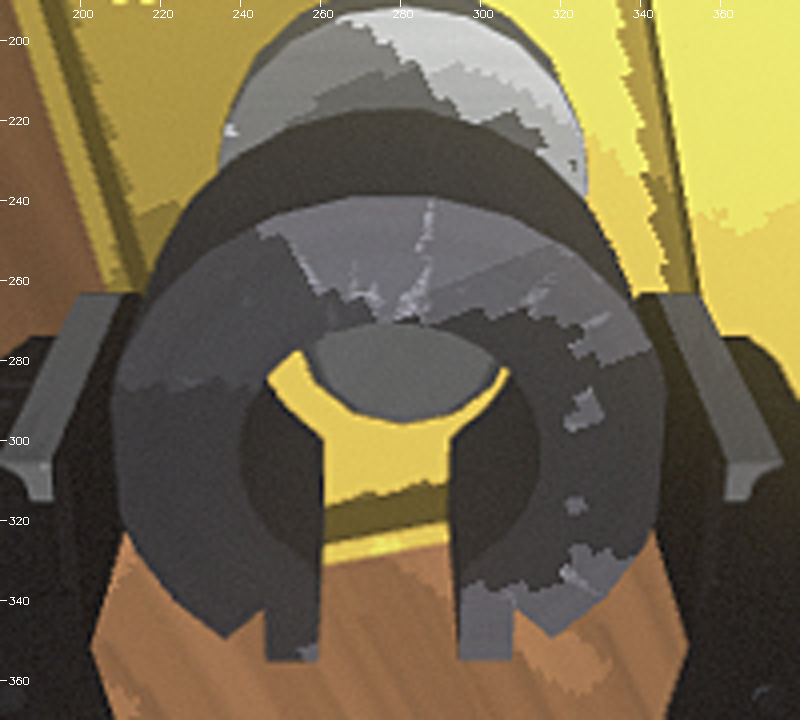

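```bash
python3 -m jog '[{"grip":1,"xyz":[0.0015,-0.0003,0],"dr":[0.001,0.001,0]},{"grip":1,"xyz":[0.0015,-0.0003,0],"dr":[0.001,0.001,0]},{"grip":1,"xyz":[0.0015,-0.0003,0],"dr":[0.001,0.001,0]},{"grip":1,"xyz":[0.0015,-0.0003,0],"dr":[0.001,0.001,0]}]'; python3 -c "
from h import *
plan(.4390,.2961,.036,-.419)
im,p=snap('wrist','pics/w15.png'); crop(im,180,190,200,180,4,'pics/c19.png',20)
z0=.0675-p[0][2]
a=np.linspace(0,2*np.pi,361)
for r,z in ((.014,-z0),(.016,-.0247),(.016,-.0507)):
  o=tool2px(np.c_[r*np.cos(a),r*np.sin(a),0*a+z]);print(r,o.min(0),o.max(0))"
```

```text
time: 15.35
eef_pos: [0.4399, 0.2963, 0.0436]
tcp_rot: [0.978, -0.208, 0.0, -0.0]
contact_force: [1.7, 0.4, -3.8]
opening: 0.679
t 15.35 at [0.4399 0.2963 0.0436] yaw -0.418 open 0.679 q6now 0.82 F [ 1.7  0.4 -3.8]
xyz [-0.0008  0.0006  0.0076] dr [-0.    -0.     0.001] dist 0.008 rows 0.2 turnrows 0.0 q6 1.01
0.014 [251.84821438 245.54454954] [307.18486576 294.90078885]
0.016 [247.75966425 242.45667233] [311.29723111 299.08404113]
0.016 [242.6177379  267.66955353] [317.34410654 331.93919145]
```

View pics/c19.png

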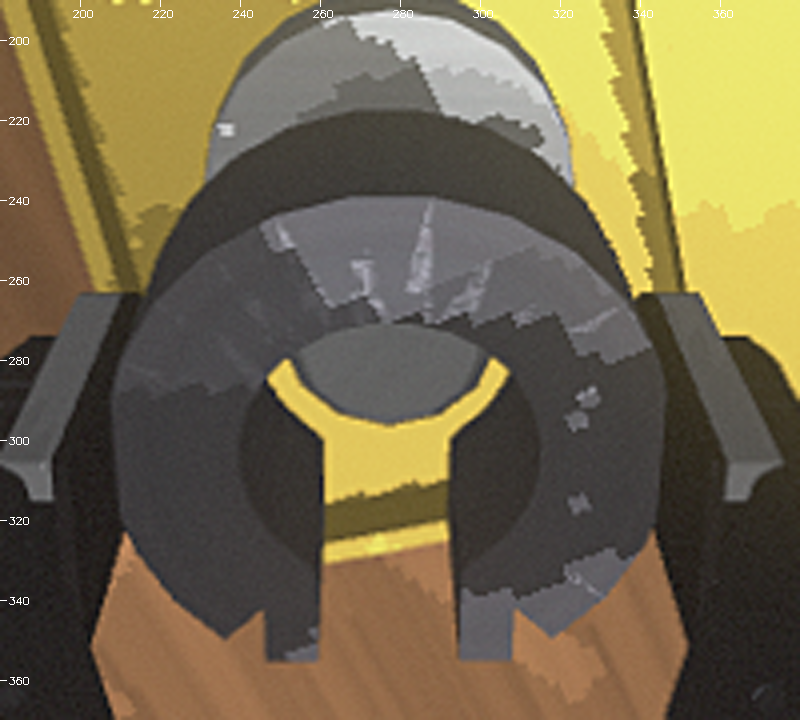

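Shaft and bore are concentric now, with an even yellow crescent from (268,375) to (508,375). Going down in small steps.

```bash
python3 -m jog '[{"grip":1,"xyz":[0,0,0.004],"dr":[0,0,0]},{"grip":1,"xyz":[0,0,0.008],"dr":[0,0,0]},{"grip":1,"xyz":[0,0,0.012],"dr":[0,0,0]},{"grip":1,"xyz":[0,0,0.012],"dr":[0,0,0]}]'; python3 -c "
from h import *
plan(.4397,.2962,-.0047,-.419)"
```

```text
time: 15.73
eef_pos: [0.4388, 0.2958, 0.03]
tcp_rot: [0.978, -0.207, -0.001, 0.001]
contact_force: [0.2, 0.1, -4.1]
opening: 0.681
t 15.73 at [0.4388 0.2958 0.03  ] yaw -0.418 open 0.681 q6now 0.82 F [ 0.2  0.1 -4.1]
xyz [ 0.0008 -0.0008  0.0347] dr [0.002 0.002 0.001] dist 0.035 rows 0.8 turnrows 0.0 q6 1.01
```

```bash
python3 -m jog '[{"grip":1,"xyz":[0.0005,0,0.005],"dr":[0,0,0]},{"grip":1,"xyz":[0.0005,0,0.01],"dr":[0,0,0]},{"grip":1,"xyz":[0.0005,0,0.015],"dr":[0,0,0]},{"grip":1,"xyz":[0.0005,0,0.018],"dr":[0,0,0]},{"grip":1,"xyz":[0.0005,0,0.018],"dr":[0,0,0]}]'; python3 -c "
from h import *
plan(.4397,.2962,-.0047,-.419)
im,p=snap('wrist','pics/w16.png'); crop(im,180,190,200,180,4,'pics/c20.png',20)"
```

```text
time: 16.15
eef_pos: [0.4394, 0.2957, 0.0122]
tcp_rot: [0.978, -0.207, -0.001, 0.0]
contact_force: [-0.2, 0.6, -3.1]
opening: 0.683
t 16.15 at [0.4394 0.2957 0.0122] yaw -0.418 open 0.683 q6now 0.82 F [-0.2  0.6 -3.1]
xyz [ 0.0001 -0.0006  0.0169] dr [0.001 0.002 0.001] dist 0.017 rows 0.4 turnrows 0.0 q6 1.01
```

View pics/c20.png

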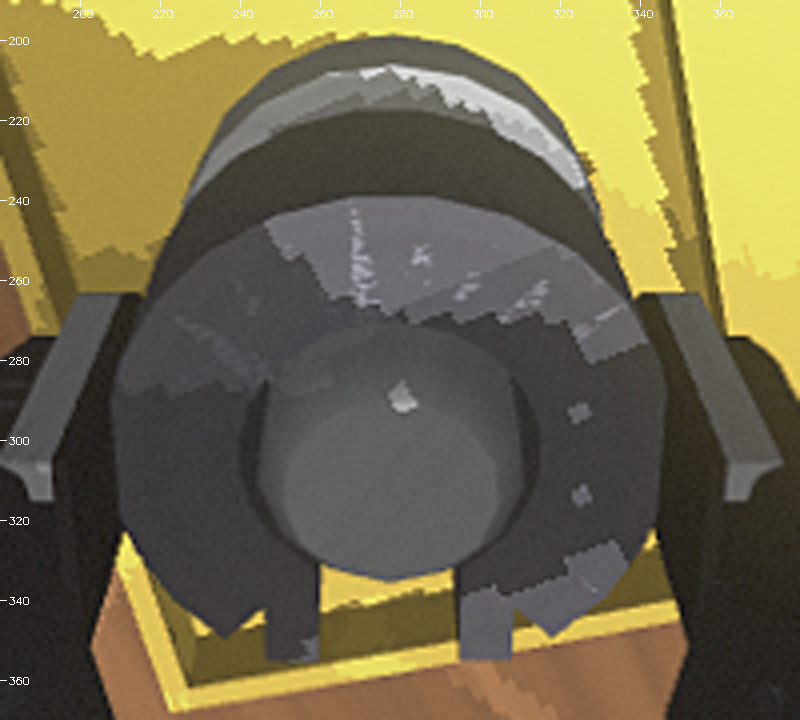

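Shaft in the bore, no side force. The slot points to the key side. Lowering the rest while watching the force.

```bash
python3 -m jog '[{"grip":1,"xyz":[0,0,0.003],"dr":[0,0,0]},{"grip":1,"xyz":[0,0,0.006],"dr":[0,0,0]},{"grip":1,"xyz":[0,0,0.009],"dr":[0,0,0]},{"grip":1,"xyz":[0,0,0.009],"dr":[0,0,0]}]';python3 -m jog '[{"grip":1,"xyz":[0,0,0.002],"dr":[0,0,0]},{"grip":1,"xyz":[0,0,0.004],"dr":[0,0,0]},{"grip":1,"xyz":[0,0,0.005],"dr":[0,0,0]},{"grip":1,"xyz":[0,0,0.005],"dr":[0,0,0]}]'
```

```text
time: 16.53
eef_pos: [0.4397, 0.2959, 0.0037]
tcp_rot: [0.978, -0.207, -0.001, 0.0]
contact_force: [-0.4, -0.5, -4.4]
opening: 0.681
time: 16.87
eef_pos: [0.44, 0.296, -0.0009]
tcp_rot: [0.978, -0.207, -0.0, 0.0]
contact_force: [0.7, -0.8, -3.1]
opening: 0.678
```

```bash
python3 -m jog '[{"grip":1,"xyz":[0,0,0.002],"dr":[0,0,0]},{"grip":1,"xyz":[0,0,0.004],"dr":[0,0,0]},{"grip":1,"xyz":[0,0,0.005],"dr":[0,0,0]},{"grip":1,"xyz":[0,0,0.005],"dr":[0,0,0]}]'
```

```text
time: 17.2
eef_pos: [0.4406, 0.2962, -0.0044]
tcp_rot: [0.978, -0.207, -0.0, 0.0]
contact_force: [-2.7, -1.2, 4.5]
opening: 0.682
```

Contact at −0.0044, as expected for home. Releasing and lifting.

```bash
python3 -m jog '[{"grip":0.2,"xyz":[0,0,0],"dr":[0,0,0]},{"grip":0,"xyz":[0,0,0],"dr":[0,0,0]},{"grip":0,"xyz":[0,0,0],"dr":[0,0,0]},{"grip":0,"xyz":[0,0,0],"dr":[0,0,0]},{"grip":0,"xyz":[0,0,-0.03],"dr":[0,0,0]},{"grip":0,"xyz":[0,0,-0.07],"dr":[0,0,0]},{"grip":0,"xyz":[0,0.0,-0.11],"dr":[0,0,0]},{"grip":0,"xyz":[0,0.02,-0.15],"dr":[0,0,0]},{"grip":0,"xyz":[0,0.03,-0.17],"dr":[0,0,0]},{"grip":0,"xyz":[0,0.03,-0.17],"dr":[0,0,0]},{"grip":0,"xyz":[0,0.03,-0.17],"dr":[0,0,0]}]'; python3 -c "
from h import *
im,p=snap('wrist','pics/w17.png');crop(im,220,90,120,110,6,'pics/c21.png',10)
print(p,w2px('wrist',[[.44,.296,.046],[.44,.296,.07]],p))
plan(.4251,.07,.15,0)"
```

```text
time: 18.12
eef_pos: [0.4291, 0.2688, 0.1664]
tcp_rot: [0.978, -0.208, 0.002, -0.001]
contact_force: [0.3, -0.2, -1.5]
opening: 0.999
(array([0.42913977, 0.26880713, 0.16639828]), array([ 0.97816545, -0.20781372,  0.00191899, -0.00146029])) [[276.69413699 164.873835  ]
 [276.76298364 169.75451165]]
t 18.17 at [0.4281 0.2686 0.1644] yaw -0.418 open 1.003 q6now 0.78 F [-0.6  0.  -1.5]
xyz [0.078  0.1827 0.0142] dr [-0.001 -0.    -0.418] dist 0.199 rows 4.8 turnrows 3.3 q6 0.16
```

View pics/w17.png

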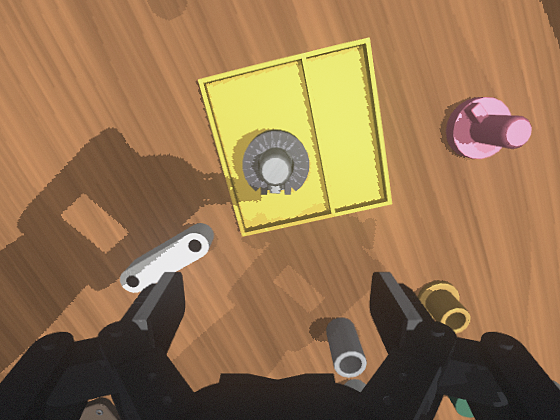

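View pics/c21.png

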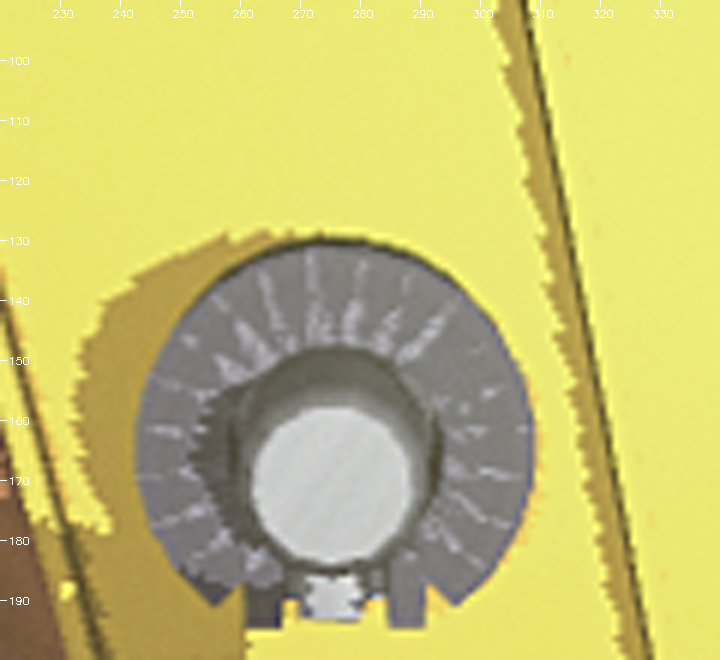

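```bash
python3 -c "
from h import *
plan(.4251,.07,.14,-1.4)"
```

```text
t 18.17 at [0.4281 0.2686 0.1644] yaw -0.418 open 1.003 q6now 0.78 F [-0.6  0.  -1.5]
xyz [0.078  0.1827 0.0242] dr [-0.001  0.     0.982] dist 0.200 rows 4.8 turnrows 7.9 q6 1.56
```

```bash
python3 -m jog '[{"grip":0,"xyz":[0.01,0.023,0.0],"dr":[0,0,0.12]},{"grip":0,"xyz":[0.02,0.046,0.0],"dr":[0,0,0.24]},{"grip":0,"xyz":[0.03,0.069,0.0],"dr":[0,0,0.36]},{"grip":0,"xyz":[0.04,0.092,0.01],"dr":[0,0,0.48]},{"grip":0,"xyz":[0.05,0.115,0.015],"dr":[0,0,0.6]},{"grip":0,"xyz":[0.06,0.138,0.02],"dr":[0,0,0.72]},{"grip":0,"xyz":[0.07,0.16,0.024],"dr":[0,0,0.84]},{"grip":0,"xyz":[0.078,0.183,0.024],"dr":[0,0,0.96]},{"grip":0,"xyz":[0.078,0.183,0.024],"dr":[0,0,0.982]},{"grip":0,"xyz":[0.078,0.183,0.024],"dr":[0,0,0.982]},{"grip":0,"xyz":[0.078,0.183,0.024],"dr":[0,0,0.982]}]'; python3 -c "
from h import *
im,p=snap('wrist','pics/w18.png');print(p,w2px('wrist',[[.4251,.07,.06]],p))
plan(.4251,.07,.0,-1.4)"
```

```text
time: 19.08
eef_pos: [0.4244, 0.0701, 0.1389]
tcp_rot: [0.765, -0.644, -0.001, 0.001]
contact_force: [-0.6, -0.7, -0.2]
opening: 0.999
(array([0.42435404, 0.07014867, 0.13891304]), array([ 7.65222614e-01, -6.43764040e-01, -1.38927626e-03,  5.30900390e-04])) [[278.27371342 206.9210351 ]]
t 19.13 at [0.4246 0.0704 0.1393] yaw -1.398 open 1.000 q6now 1.33 F [0.1 0.3 0.4]
xyz [ 0.0007 -0.0007  0.1393] dr [0.002 0.001 0.002] dist 0.139 rows 3.3 turnrows 0.0 q6 1.56
```

View pics/w18.png

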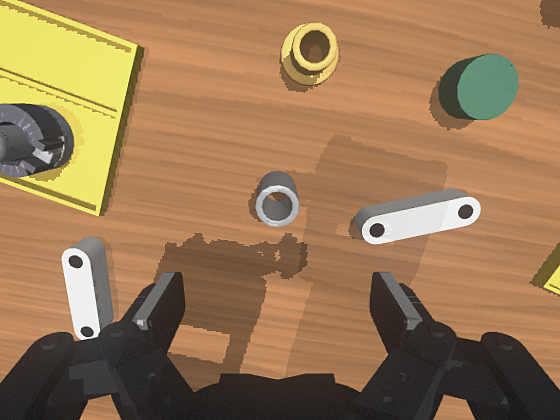

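```bash
python3 -m jog '[{"grip":0,"xyz":[0.0007,-0.0007,0.03],"dr":[0,0,0]},{"grip":0,"xyz":[0.0007,-0.0007,0.06],"dr":[0,0,0]},{"grip":0,"xyz":[0.0007,-0.0007,0.09],"dr":[0,0,0]},{"grip":0,"xyz":[0.0007,-0.0007,0.12],"dr":[0,0,0]},{"grip":0,"xyz":[0.0007,-0.0007,0.135],"dr":[0,0,0]},{"grip":0,"xyz":[0.0007,-0.0007,0.135],"dr":[0,0,0]},{"grip":0,"xyz":[0.0007,-0.0007,0.135],"dr":[0,0,0]}]'; python3 -c "
from h import *
plan(.4251,.07,.0,-1.4)"
```

```text
time: 19.72
eef_pos: [0.4251, 0.0701, 0.0046]
tcp_rot: [0.766, -0.643, -0.001, 0.001]
contact_force: [0.4, -0.9, 0.5]
opening: 1.004
t 19.72 at [0.4251 0.0701 0.0046] yaw -1.398 open 1.004 q6now 1.32 F [ 0.4 -0.9  0.5]
xyz [ 0.0001 -0.      0.0046] dr [0.002 0.001 0.002] dist 0.005 rows 0.1 turnrows 0.0 q6 1.56
```

```bash
python3 -m jog '[{"grip":0.3,"xyz":[0,0,0.004],"dr":[0,0,0]},{"grip":1,"xyz":[0,0,0.004],"dr":[0,0,0]},{"grip":1,"xyz":[0,0,0.004],"dr":[0,0,0]},{"grip":1,"xyz":[0,0,0.004],"dr":[0,0,0]},{"grip":1,"xyz":[0,0,0.004],"dr":[0,0,0]},{"grip":1,"xyz":[0,0,0.004],"dr":[0,0,0]},{"grip":1,"xyz":[0,0,0.004],"dr":[0,0,0]},{"grip":1,"xyz":[0,0,0.004],"dr":[0,0,0]}]' 50; python3 -c "
from h import *
plan(.5177,.3091,.14,-1.7)"
```

```text
time: 20.38
eef_pos: [0.4269, 0.0693, 0.0026]
tcp_rot: [0.765, -0.644, 0.001, -0.001]
contact_force: [-1.0, 1.1, 7.1]
opening: 0.412
t 20.38 at [0.4269 0.0693 0.0026] yaw -1.400 open 0.412 q6now 1.32 F [-1.   1.1  7.1]
xyz [-0.221  -0.1304 -0.1371] dr [-0.002  0.     0.3  ] dist 0.291 rows 7.0 turnrows 2.4 q6 2.24
```

```bash
python3 -m jog '[{"grip":1,"xyz":[0,0,-0.03],"dr":[0,0,0]},{"grip":1,"xyz":[0,0,-0.07],"dr":[0,0,0]},{"grip":1,"xyz":[-0.02,-0.012,-0.1],"dr":[0,0,0.05]},{"grip":1,"xyz":[-0.05,-0.03,-0.12],"dr":[0,0,0.1]},{"grip":1,"xyz":[-0.08,-0.048,-0.13],"dr":[0,0,0.15]},{"grip":1,"xyz":[-0.115,-0.068,-0.13],"dr":[0,0,0.2]},{"grip":1,"xyz":[-0.15,-0.088,-0.13],"dr":[0,0,0.25]},{"grip":1,"xyz":[-0.18,-0.107,-0.13],"dr":[0,0,0.3]},{"grip":1,"xyz":[-0.205,-0.12,-0.13],"dr":[0,0,0.3]},{"grip":1,"xyz":[-0.221,-0.13,-0.13],"dr":[0,0,0.3]},{"grip":1,"xyz":[-0.221,-0.13,-0.13],"dr":[0,0,0.3]},{"grip":1,"xyz":[-0.221,-0.13,-0.13],"dr":[0,0,0.3]}]'; python3 -c "
from h import *
plan(.5177,.3091,.0065,-1.7)
im,p=snap('wrist','pics/w19.png')"
```

```text
time: 21.38
eef_pos: [0.5156, 0.3093, 0.1301]
tcp_rot: [-0.661, 0.751, 0.0, -0.001]
contact_force: [-0.0, 0.3, -2.3]
opening: 0.407
t 21.38 at [0.5156 0.3093 0.1301] yaw -1.698 open 0.407 q6now 2.07 F [-0.   0.3 -2.3]
xyz [-0.0003 -0.0023  0.1236] dr [ 0.002 -0.001  0.002] dist 0.124 rows 3.0 turnrows 0.0 q6 2.24
```

View pics/w19.png

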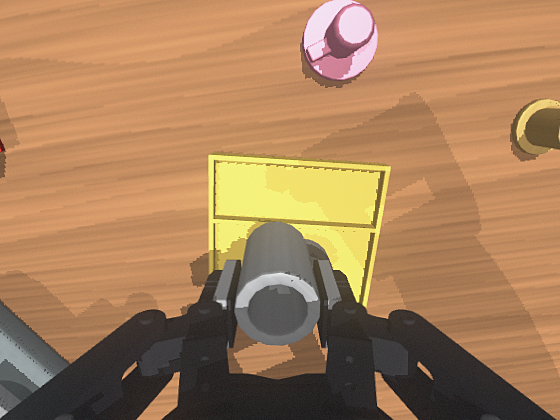

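```bash
python3 -m jog '[{"grip":1,"xyz":[0,-0.001,0.03],"dr":[0,0,0]},{"grip":1,"xyz":[0,-0.001,0.06],"dr":[0,0,0]},{"grip":1,"xyz":[0,-0.001,0.09],"dr":[0,0,0]},{"grip":1,"xyz":[0,-0.001,0.11],"dr":[0,0,0]},{"grip":1,"xyz":[0,-0.001,0.118],"dr":[0,0,0]},{"grip":1,"xyz":[0,-0.001,0.12],"dr":[0,0,0]},{"grip":1,"xyz":[0,-0.001,0.12],"dr":[0,0,0]}]'; python3 -c "
from h import *
plan(.5177,.3091,.0065,-1.7)
im,p=snap('wrist','pics/w20.png')
c=np.array([.4663,.2988]);a=-.193;R=np.array([[np.cos(a),-np.sin(a)],[np.sin(a),np.cos(a)]])
print(R.T@(p[0][:2]-c))"
```

```text
time: 22.02
eef_pos: [0.5175, 0.3082, 0.0116]
tcp_rot: [-0.66, 0.752, 0.0, -0.0]
contact_force: [0.4, -0.4, -1.6]
opening: 0.41
t 22.02 at [0.5175 0.3082 0.0116] yaw -1.701 open 0.410 q6now 2.07 F [ 0.4 -0.4 -1.6]
xyz [-0.0009 -0.0001  0.0051] dr [ 0.     0.    -0.001] dist 0.005 rows 0.1 turnrows 0.0 q6 2.24
[0.0484     0.01904245]
```

View pics/w20.png

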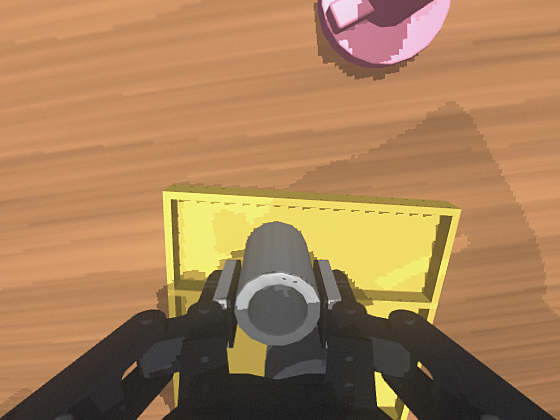

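Sleeve is over the narrower bay at tray (0.048, 0.019). Lowering it the last few millimetres.

```bash
python3 -m jog '[{"grip":1,"xyz":[0,0,0.003],"dr":[0,0,0]},{"grip":1,"xyz":[0,0,0.005],"dr":[0,0,0]},{"grip":1,"xyz":[0,0,0.006],"dr":[0,0,0]},{"grip":1,"xyz":[0,0,0.006],"dr":[0,0,0]}]'
```

```text
time: 22.4
eef_pos: [0.5183, 0.3093, 0.0067]
tcp_rot: [-0.66, 0.751, -0.0, 0.001]
contact_force: [-0.1, 0.3, 0.5]
opening: 0.407
```

```bash
python3 -m jog '[{"grip":0.4,"xyz":[0,0,0.001],"dr":[0,0,0]},{"grip":0.2,"xyz":[0,0,0.001],"dr":[0,0,0]},{"grip":0.2,"xyz":[0,0,0.001],"dr":[0,0,0]},{"grip":0.2,"xyz":[0,0,0],"dr":[0,0,0]},{"grip":0.1,"xyz":[0,0,-0.03],"dr":[0,0,0]},{"grip":0,"xyz":[0,0,-0.07],"dr":[0,0,0]},{"grip":0,"xyz":[0,0,-0.11],"dr":[0,0,0]},{"grip":0,"xyz":[0,0.0,-0.13],"dr":[0,0,0]},{"grip":0,"xyz":[0,0.0,-0.13],"dr":[0,0,0]},{"grip":0,"xyz":[0,0.0,-0.13],"dr":[0,0,0]}]'; python3 -c "
from h import *
im,p=snap('wrist','pics/w21.png');print(p,w2px('wrist',[[.5183,.3093,.064]],p))
plan(.547,.0633,.14,-1.0)"
```

```text
time: 23.23
eef_pos: [0.5185, 0.3094, 0.1376]
tcp_rot: [-0.66, 0.751, -0.001, 0.002]
contact_force: [-0.7, -0.1, -0.4]
opening: 1.001
(array([0.51852265, 0.30936982, 0.13762429]), array([-6.60000031e-01,  7.51262391e-01, -6.21264327e-04,  2.09600393e-03])) [[277.67857413 210.39854636]]
t 23.28 at [0.5172 0.3088 0.1353] yaw -1.700 open 1.001 q6now 2.07 F [ 0.6 -0.3 -0.8]
xyz [ 0.2396 -0.0612 -0.0047] dr [-0.   0.  -0.7] dist 0.247 rows 5.9 turnrows 5.6 q6 1.12
```

View pics/w21.png

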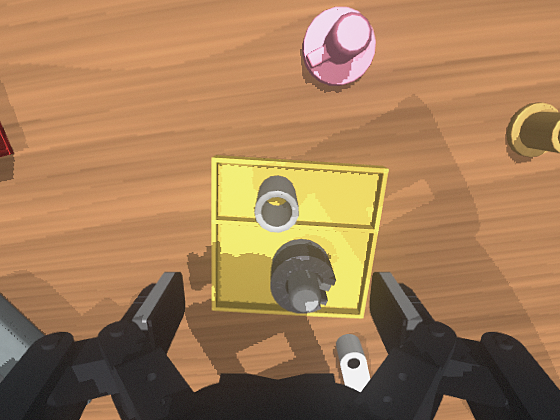

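```bash
python3 -m jog '[{"grip":0,"xyz":[0.04,-0.01,0],"dr":[0,0,-0.12]},{"grip":0,"xyz":[0.08,-0.02,0],"dr":[0,0,-0.24]},{"grip":0,"xyz":[0.12,-0.03,0],"dr":[0,0,-0.36]},{"grip":0,"xyz":[0.16,-0.04,0],"dr":[0,0,-0.48]},{"grip":0,"xyz":[0.2,-0.05,0],"dr":[0,0,-0.6]},{"grip":0,"xyz":[0.24,-0.06,0],"dr":[0,0,-0.7]},{"grip":0,"xyz":[0.24,-0.061,0],"dr":[0,0,-0.7]},{"grip":0,"xyz":[0.24,-0.061,0],"dr":[0,0,-0.7]},{"grip":0,"xyz":[0.24,-0.061,0],"dr":[0,0,-0.7]}]'; python3 -c "
from h import *
im,p=snap('wrist','pics/w22.png');print(p,w2px('wrist',[[.547,.0633,.046],[.547,.0633,.008]],p))
plan(.547,.0633,-.012,-1.0)"
```

```text
time: 24.03
eef_pos: [0.5457, 0.0625, 0.1331]
tcp_rot: [0.877, -0.481, -0.002, 0.001]
contact_force: [-0.4, -0.2, 0.1]
opening: 1.001
(array([0.54565162, 0.06245423, 0.13307725]), array([ 8.76897271e-01, -4.80672863e-01, -2.11646322e-03,  5.43576143e-04])) [[278.58334936 203.34823634]
 [278.51104202 191.66585246]]
t 24.08 at [0.5457 0.0634 0.1334] yaw -1.001 open 1.003 q6now 0.93 F [0.6 0.8 0.5]
xyz [ 0.0012 -0.0014  0.1454] dr [ 0.002  0.003 -0.001] dist 0.145 rows 3.5 turnrows 0.0 q6 1.12
```

View pics/w22.png

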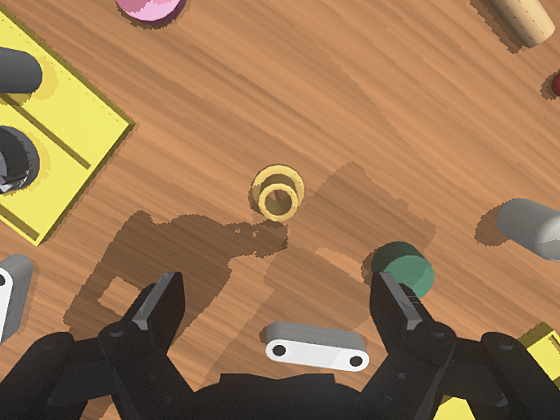

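```bash
python3 -m jog '[{"grip":0,"xyz":[0.001,-0.002,0.03],"dr":[0,0,0]},{"grip":0,"xyz":[0.001,-0.002,0.06],"dr":[0,0,0]},{"grip":0,"xyz":[0.001,-0.002,0.09],"dr":[0,0,0]},{"grip":0,"xyz":[0.001,-0.002,0.12],"dr":[0,0,0]},{"grip":0,"xyz":[0.001,-0.002,0.14],"dr":[0,0,0]},{"grip":0,"xyz":[0.001,-0.002,0.14],"dr":[0,0,0]},{"grip":0,"xyz":[0.001,-0.002,0.14],"dr":[0,0,0]}]'; python3 -c "
from h import *
plan(.547,.0640,-.012,-1.0)"
```

```text
time: 24.67
eef_pos: [0.5474, 0.0648, -0.0063]
tcp_rot: [0.878, -0.479, -0.002, 0.001]
contact_force: [-0.5, 0.7, 0.6]
opening: 1.001
t 24.67 at [ 0.5474  0.0648 -0.0063] yaw -0.998 open 1.001 q6now 0.93 F [-0.5  0.7  0.6]
xyz [0.0005 0.0008 0.0057] dr [0.003 0.003 0.002] dist 0.006 rows 0.1 turnrows 0.0 q6 1.12
```

```bash
python3 -m jog '[{"grip":0.2,"xyz":[0,0,0.005],"dr":[0.002,0.002,0]},{"grip":1,"xyz":[0,0,0.006],"dr":[0.002,0.002,0]},{"grip":1,"xyz":[0,0,0.006],"dr":[0.002,0.002,0]},{"grip":1,"xyz":[0,0,0.006],"dr":[0.002,0.002,0]},{"grip":1,"xyz":[0,0,0.006],"dr":[0.002,0.002,0]},{"grip":1,"xyz":[0,0,0.006],"dr":[0.002,0.002,0]},{"grip":1,"xyz":[0,0,0.006],"dr":[0.002,0.002,0]},{"grip":1,"xyz":[0,0,0.006],"dr":[0.002,0.002,0]}]' 45; python3 -c "
from h import *
plan(.5322,-.3097,.16,-1.0)"
```

```text
time: 25.33
eef_pos: [0.5503, 0.0634, -0.0092]
tcp_rot: [0.878, -0.48, 0.002, -0.001]
contact_force: [-1.9, 1.2, 6.1]
opening: 0.39
t 25.33 at [ 0.5503  0.0634 -0.0092] yaw -1.000 open 0.390 q6now 0.93 F [-1.9  1.2  6.1]
xyz [ 0.3047  0.216  -0.1692] dr [-0.004 -0.003 -0.   ] dist 0.410 rows 9.8 turnrows 0.0 q6 0.47
```

```bash
python3 -m jog '[{"grip":1,"xyz":[0,0,-0.03],"dr":[0,0,0]},{"grip":1,"xyz":[0,0,-0.07],"dr":[0,0,0]},{"grip":1,"xyz":[0,0,-0.11],"dr":[0,0,0]},{"grip":1,"xyz":[0.025,0.018,-0.135],"dr":[0,0,0]},{"grip":1,"xyz":[0.057,0.041,-0.14],"dr":[0,0,0]},{"grip":1,"xyz":[0.09,0.064,-0.14],"dr":[0,0,0]},{"grip":1,"xyz":[0.123,0.087,-0.14],"dr":[0,0,0]},{"grip":1,"xyz":[0.156,0.111,-0.14],"dr":[0,0,0]},{"grip":1,"xyz":[0.189,0.134,-0.14],"dr":[0,0,0]},{"grip":1,"xyz":[0.222,0.157,-0.14],"dr":[0,0,0]},{"grip":1,"xyz":[0.255,0.18,-0.14],"dr":[0,0,0]},{"grip":1,"xyz":[0.285,0.202,-0.14],"dr":[0,0,0]}]';python3 -m jog '[{"grip":1,"xyz":[0.015,0.01,0],"dr":[0,0,0]},{"grip":1,"xyz":[0.02,0.014,0],"dr":[0,0,0]},{"grip":1,"xyz":[0.02,0.014,0],"dr":[0,0,0]},{"grip":1,"xyz":[0.02,0.014,0],"dr":[0,0,0]}]'; python3 -c "
from h import *
im,p=snap('wrist','pics/w23.png');print(p)
q=[(.420,.1)]
c=np.array([.4661,-.2938]);a=-.236;R=np.array([[np.cos(a),-np.sin(a)],[np.sin(a),np.cos(a)]])
for l in ((.107,.045),(.107,-.045),(-.107,-.045),(-.107,.045)): print(w2px('wrist',[[*(c+R@np.array(l)),.016]],p).round(1))
plan(.5322,-.3097,-.0052,-1.0)"
```

```text
time: 26.33
eef_pos: [0.5317, -0.2878, 0.1285]
tcp_rot: [0.877, -0.48, 0.001, -0.0]
contact_force: [1.0, 0.9, -1.9]
opening: 0.386
time: 26.67
eef_pos: [0.5315, -0.3088, 0.1286]
tcp_rot: [0.878, -0.479, 0.0, -0.001]
contact_force: [-1.0, 0.0, -1.1]
opening: 0.388
(array([ 0.53146779, -0.30876901,  0.1285768 ]), array([ 8.77578032e-01, -4.79432529e-01,  2.99169074e-04, -1.07654738e-03]))
[[276.1 129.9]]
[[344.6 203.2]]
[[189.4 337.3]]
[[122. 283.]]
t 26.72 at [ 0.5316 -0.3082  0.1287] yaw -0.999 open 0.389 q6now 0.31 F [ 0.2 -0.3 -2. ]
xyz [0.0016 0.0006 0.1339] dr [-0.002  0.     0.001] dist 0.134 rows 3.2 turnrows 0.0 q6 0.47
```

View pics/w23.png

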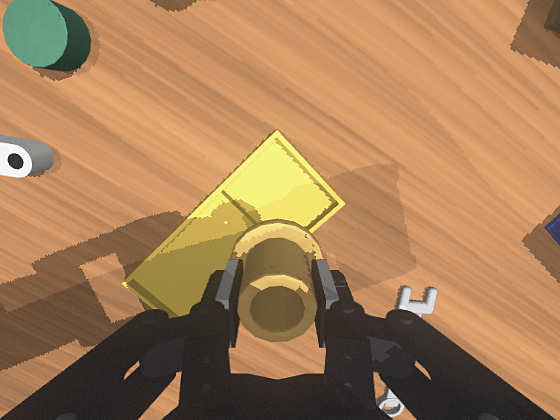

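Tray corners at (277,130), (344,204) and (123,284), within a pixel or two of the prediction. The bush is held upright, so I'm lowering it.

```bash
python3 -m jog '[{"grip":1,"xyz":[0.001,0,0.03],"dr":[0,0,0]},{"grip":1,"xyz":[0.001,0,0.06],"dr":[0,0,0]},{"grip":1,"xyz":[0.001,0,0.09],"dr":[0,0,0]},{"grip":1,"xyz":[0.001,0,0.115],"dr":[0,0,0]},{"grip":1,"xyz":[0.001,0,0.127],"dr":[0,0,0]},{"grip":1,"xyz":[0.001,0,0.128],"dr":[0,0,0]},{"grip":1,"xyz":[0.001,0,0.128],"dr":[0,0,0]}]'; python3 -c "
from h import *
plan(.5322,-.3097,-.0055,-1.0)"
```

```text
time: 27.3
eef_pos: [0.533, -0.3097, 0.0014]
tcp_rot: [0.878, -0.479, 0.001, -0.001]
contact_force: [1.2, -0.7, -1.5]
opening: 0.385
t 27.30 at [ 0.533  -0.3097  0.0014] yaw -0.999 open 0.385 q6now 0.31 F [ 1.2 -0.7 -1.5]
xyz [-0.0005  0.0007  0.0069] dr [-0.002 -0.001  0.001] dist 0.007 rows 0.2 turnrows 0.0 q6 0.47
```

```bash
python3 -m jog '[{"grip":1,"xyz":[0,0,0.003],"dr":[0,0,0]},{"grip":1,"xyz":[0,0,0.006],"dr":[0,0,0]},{"grip":1,"xyz":[0,0,0.007],"dr":[0,0,0]},{"grip":1,"xyz":[0,0,0.008],"dr":[0,0,0]},{"grip":1,"xyz":[0,0,0.008],"dr":[0,0,0]}]'
```

```text
time: 27.72
eef_pos: [0.5334, -0.3115, -0.0051]
tcp_rot: [0.878, -0.48, 0.002, -0.0]
contact_force: [-1.1, -0.3, 2.4]
opening: 0.391
```

```bash
python3 -m jog '[{"grip":0.45,"xyz":[0,0,0],"dr":[0,0,0]},{"grip":0.35,"xyz":[0,0,0],"dr":[0,0,0]},{"grip":0.3,"xyz":[0,0,0],"dr":[0,0,0]},{"grip":0.3,"xyz":[0,0,0],"dr":[0,0,0]},{"grip":0.3,"xyz":[0,0,-0.03],"dr":[0,0,0]},{"grip":0.1,"xyz":[0,0,-0.07],"dr":[0,0,0]},{"grip":0,"xyz":[0,0,-0.11],"dr":[0,0,0]},{"grip":0,"xyz":[0,0.0,-0.14],"dr":[0,0,0]},{"grip":0,"xyz":[0,0.0,-0.14],"dr":[0,0,0]},{"grip":0,"xyz":[0,0.0,-0.14],"dr":[0,0,0]}]'; python3 -c "
from h import *
im,p=snap('wrist','pics/w24.png');print(p,w2px('wrist',[[.5325,-.3105,.05]],p))
plan(.4257,-.0632,.14,-2.75)
plan(.4257,-.0632,.14,.39)"
```

```text
time: 28.55
eef_pos: [0.5338, -0.312, 0.1366]
tcp_rot: [0.878, -0.479, 0.004, 0.0]
contact_force: [1.0, -0.3, -0.5]
opening: 1.0
(array([ 0.5338325 , -0.31202787,  0.13660634]), array([ 8.77590113e-01, -4.79392639e-01,  4.27623254e-03,  6.50791221e-05])) [[275.01137813 206.40690696]]
t 28.60 at [ 0.5325 -0.3109  0.1339] yaw -1.000 open 1.000 q6now 0.31 F [ 0.8 -0.2 -0.6]
xyz [-0.2661 -0.044  -0.0068] dr [-0.004  0.     1.75 ] dist 0.270 rows 6.5 turnrows 14.0 q6 2.60
t 28.60 at [ 0.5325 -0.3109  0.1339] yaw -1.000 open 1.000 q6now 0.31 F [ 0.8 -0.2 -0.6]
xyz [-0.2661 -0.044  -0.0068] dr [-0.    -0.004 -1.39 ] dist 0.270 rows 6.5 turnrows 11.1 q6 -0.54
```

View pics/w24.png

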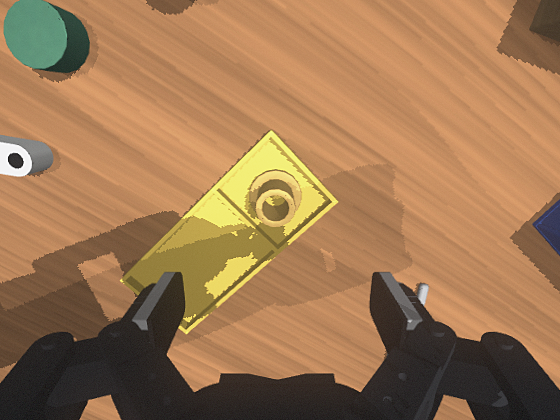

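```bash
python3 -m jog '[{"grip":0,"xyz":[-0.025,-0.004,-0.005],"dr":[0,0,-0.12]},{"grip":0,"xyz":[-0.05,-0.008,-0.007],"dr":[0,0,-0.24]},{"grip":0,"xyz":[-0.075,-0.012,-0.007],"dr":[0,0,-0.36]},{"grip":0,"xyz":[-0.1,-0.016,-0.007],"dr":[0,0,-0.48]},{"grip":0,"xyz":[-0.125,-0.02,-0.007],"dr":[0,0,-0.6]},{"grip":0,"xyz":[-0.15,-0.024,-0.007],"dr":[0,0,-0.72]},{"grip":0,"xyz":[-0.175,-0.029,-0.007],"dr":[0,0,-0.84]},{"grip":0,"xyz":[-0.2,-0.033,-0.007],"dr":[0,0,-0.96]},{"grip":0,"xyz":[-0.225,-0.037,-0.007],"dr":[0,0,-1.08]},{"grip":0,"xyz":[-0.25,-0.041,-0.007],"dr":[0,0,-1.2]},{"grip":0,"xyz":[-0.266,-0.044,-0.007],"dr":[0,0,-1.32]},{"grip":0,"xyz":[-0.266,-0.044,-0.007],"dr":[0,0,-1.39]}]';python3 -m jog '[{"grip":0,"xyz":[0,0,0],"dr":[0,0,0]},{"grip":0,"xyz":[0,0,0],"dr":[0,0,0]}]'; python3 -c "
from h import *
im,p=snap('wrist','pics/w25.png');print(p,w2px('wrist',[[.4102,-.0255,.03],[.4412,-.1009,.03]],p))
plan(.4257,-.0632,-.018,.39)"
```

```text
time: 29.6
eef_pos: [0.4225, -0.0601, 0.1369]
tcp_rot: [0.98, 0.198, -0.001, -0.002]
contact_force: [0.7, 0.0, -0.8]
opening: 0.998
time: 29.77
eef_pos: [0.4246, -0.0628, 0.1383]
tcp_rot: [0.981, 0.193, -0.0, -0.0]
contact_force: [0.0, -0.3, -0.4]
opening: 0.995
(array([ 0.42460803, -0.06275358,  0.13831792]), array([ 9.81204958e-01,  1.92967973e-01, -6.11003051e-05, -4.32540093e-04])) [[278.87370374 155.69563903]
 [278.91858267 243.40131069]]
t 29.82 at [ 0.425  -0.0631  0.1387] yaw 0.388 open 0.997 q6now -0.77 F [-0.2  0.  -0.5]
xyz [0.0006 0.0004 0.1567] dr [-0.    -0.001 -0.002] dist 0.157 rows 3.8 turnrows 0.0 q6 -0.54
```

View pics/w25.png

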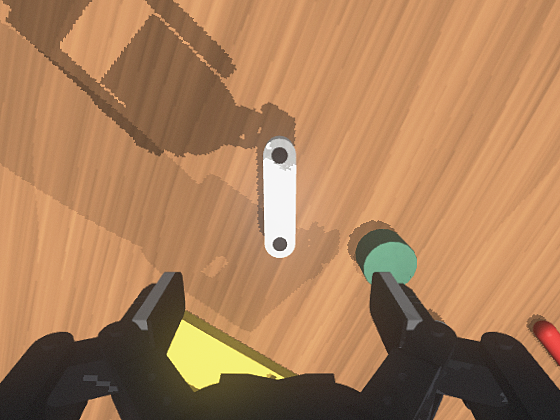

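```bash
python3 -m jog '[{"grip":0,"xyz":[0.0005,0.001,0.03],"dr":[0,0,0]},{"grip":0,"xyz":[0.0005,0.001,0.06],"dr":[0,0,0]},{"grip":0,"xyz":[0.0005,0.001,0.09],"dr":[0,0,0]},{"grip":0,"xyz":[0.0005,0.001,0.12],"dr":[0,0,0]},{"grip":0,"xyz":[0.0005,0.001,0.145],"dr":[0,0,0]},{"grip":0,"xyz":[0.0005,0.001,0.15],"dr":[0,0,0]},{"grip":0,"xyz":[0.0005,0.001,0.15],"dr":[0,0,0]}]'; python3 -c "
from h import *
plan(.4257,-.0632,-.018,.39)"
```

```text
time: 30.4
eef_pos: [0.4249, -0.0637, -0.0121]
tcp_rot: [0.981, 0.193, -0.001, -0.001]
contact_force: [0.7, 0.1, 1.2]
opening: 0.995
t 30.40 at [ 0.4249 -0.0637 -0.0121] yaw 0.388 open 0.995 q6now -0.78 F [0.7 0.1 1.2]
xyz [ 0.0009 -0.0001  0.0059] dr [-0.003  0.002 -0.002] dist 0.006 rows 0.1 turnrows 0.0 q6 -0.54
```

```bash
python3 -m jog '[{"grip":0.2,"xyz":[0.001,0,0.005],"dr":[0,0,0]},{"grip":0.6,"xyz":[0.001,0,0.006],"dr":[0,0,0]},{"grip":1,"xyz":[0.001,0,0.006],"dr":[0,0,0]},{"grip":1,"xyz":[0.001,0,0.006],"dr":[0,0,0]},{"grip":1,"xyz":[0.001,0,0.006],"dr":[0,0,0]},{"grip":1,"xyz":[0.001,0,0.006],"dr":[0,0,0]},{"grip":1,"xyz":[0.001,0,0.006],"dr":[0,0,0]},{"grip":1,"xyz":[0.001,0,0.006],"dr":[0,0,0]},{"grip":1,"xyz":[0.001,0,0.006],"dr":[0,0,0]}]' 60; python3 -c "
from h import *
plan(.4301,-.2851,.11,1.335)"
```

```text
time: 31.15
eef_pos: [0.4291, -0.0641, -0.0146]
tcp_rot: [0.981, 0.194, 0.002, 0.001]
contact_force: [-0.2, 0.8, 6.0]
opening: 0.313
t 31.15 at [ 0.4291 -0.0641 -0.0146] yaw 0.390 open 0.313 q6now -0.77 F [-0.2  0.8  6. ]
xyz [-0.0826  0.2051 -0.1243] dr [ 0.005 -0.002 -0.945] dist 0.254 rows 6.1 turnrows 7.6 q6 -1.92
```

```bash
python3 -m jog '[{"grip":1,"xyz":[0,0,-0.03],"dr":[0,0,0]},{"grip":1,"xyz":[0,0,-0.07],"dr":[0,0,0]},{"grip":1,"xyz":[0,0.0,-0.11],"dr":[0,0,-0.05]},{"grip":1,"xyz":[-0.012,0.03,-0.124],"dr":[0,0,-0.17]},{"grip":1,"xyz":[-0.024,0.06,-0.124],"dr":[0,0,-0.29]},{"grip":1,"xyz":[-0.036,0.09,-0.124],"dr":[0,0,-0.41]},{"grip":1,"xyz":[-0.048,0.12,-0.124],"dr":[0,0,-0.53]},{"grip":1,"xyz":[-0.06,0.15,-0.124],"dr":[0,0,-0.65]},{"grip":1,"xyz":[-0.072,0.178,-0.124],"dr":[0,0,-0.77]},{"grip":1,"xyz":[-0.083,0.205,-0.124],"dr":[0,0,-0.89]},{"grip":1,"xyz":[-0.083,0.205,-0.124],"dr":[0,0,-0.945]},{"grip":1,"xyz":[-0.083,0.205,-0.124],"dr":[0,0,-0.945]}]';python3 -m jog '[{"grip":1,"xyz":[0,0,0],"dr":[0,0,0]},{"grip":1,"xyz":[0,0,0],"dr":[0,0,0]}]'; python3 -c "
from h import *
im,p=snap('wrist','pics/w26.png');print(p)
plan(.4301,-.2851,-.0106,1.335)"
```

```text
time: 32.15
eef_pos: [0.4278, -0.2856, 0.1071]
tcp_rot: [0.786, 0.618, 0.001, -0.0]
contact_force: [-0.2, 0.4, -2.3]
opening: 0.312
time: 32.32
eef_pos: [0.4281, -0.2835, 0.1072]
tcp_rot: [0.786, 0.619, 0.001, -0.0]
contact_force: [0.5, 0.8, -2.5]
opening: 0.307
(array([ 0.42813447, -0.28347333,  0.10723162]), array([ 7.85599463e-01,  6.18734600e-01,  9.87470727e-04, -5.10657558e-05]))
t 32.37 at [ 0.4283 -0.2835  0.1075] yaw 1.335 open 0.313 q6now -2.12 F [-0.4 -0.1 -3.2]
xyz [-0.0013  0.0019  0.1181] dr [ 0.002 -0.001 -0.   ] dist 0.118 rows 2.8 turnrows 0.0 q6 -1.92
```

View pics/w26.png

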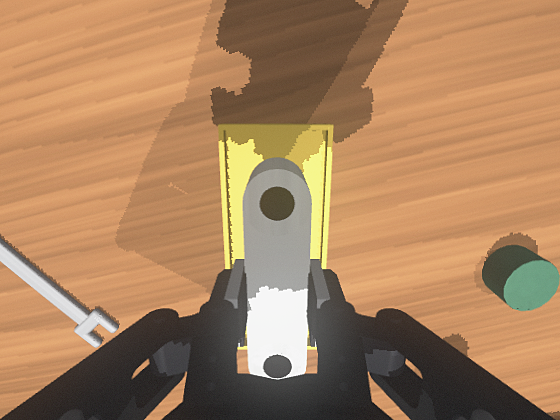

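```bash
python3 -c "
from h import *
for cy in (0,-.002,-.004): print(cy,tool2px([[0,cy-.0408,-.0446],[0,cy+.0408,-.0446]]).round(1).tolist())"
python3 -m jog '[{"grip":1,"xyz":[-0.001,0.002,0.03],"dr":[0,0,0]},{"grip":1,"xyz":[-0.001,0.002,0.06],"dr":[0,0,0]},{"grip":1,"xyz":[-0.001,0.002,0.085],"dr":[0,0,0]},{"grip":1,"xyz":[-0.001,0.002,0.1],"dr":[0,0,0]},{"grip":1,"xyz":[-0.001,0.002,0.11],"dr":[0,0,0]},{"grip":1,"xyz":[-0.001,0.002,0.11],"dr":[0,0,0]},{"grip":1,"xyz":[-0.001,0.002,0.11],"dr":[0,0,0]}]'; python3 -c "
from h import *
im,p=snap('wrist','pics/w27.png')
plan(.4301,-.2851,-.0106,1.335)"
```

```text
0 [[276.3, 208.8], [276.5, 367.7]]
-0.002 [[276.3, 204.1], [276.5, 364.5]]
-0.004 [[276.3, 199.3], [276.5, 361.3]]
time: 32.95
eef_pos: [0.4309, -0.2858, -0.0017]
tcp_rot: [0.785, 0.619, 0.001, 0.001]
contact_force: [0.5, -0.2, -2.7]
opening: 0.311
t 33.00 at [ 0.4315 -0.2866 -0.0008] yaw 1.335 open 0.313 q6now -2.12 F [-0.2 -0.4 -1.8]
xyz [ 0.0011 -0.0018  0.0098] dr [0.004 0.001 0.   ] dist 0.010 rows 0.2 turnrows 0.0 q6 -1.92
```

View pics/w27.png

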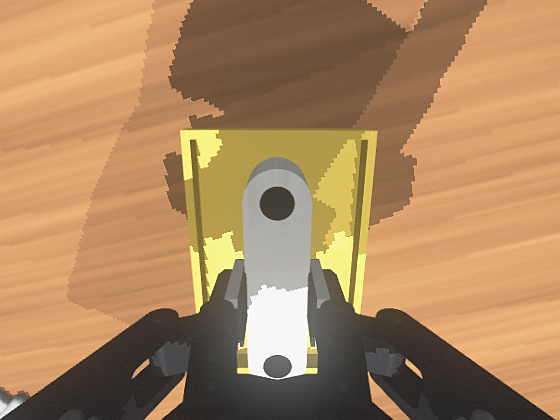

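```bash
python3 -m jog '[{"grip":1,"xyz":[0.0005,-0.001,0.003],"dr":[0,0,0]},{"grip":1,"xyz":[0.0005,-0.001,0.006],"dr":[0,0,0]},{"grip":1,"xyz":[0.0005,-0.001,0.009],"dr":[0,0,0]},{"grip":1,"xyz":[0.0005,-0.001,0.011],"dr":[0,0,0]},{"grip":1,"xyz":[0.0005,-0.001,0.011],"dr":[0,0,0]},{"grip":1,"xyz":[0.0005,-0.001,0.011],"dr":[0,0,0]}]'
```

```text
time: 33.5
eef_pos: [0.4304, -0.2861, -0.0106]
tcp_rot: [0.785, 0.619, 0.001, 0.001]
contact_force: [-3.6, 3.7, 10.8]
opening: 0.31
```

Contact at −0.0106, as expected. I'll open only part way so the fingers clear the walls, then lift.

```bash
python3 -m jog '[{"grip":0.6,"xyz":[0,0,-0.0005],"dr":[0,0,0]},{"grip":0.55,"xyz":[0,0,-0.0005],"dr":[0,0,0]},{"grip":0.55,"xyz":[0,0,-0.0005],"dr":[0,0,0]},{"grip":0.55,"xyz":[0,0,-0.001],"dr":[0,0,0]},{"grip":0.55,"xyz":[0,0,-0.02],"dr":[0,0,0]},{"grip":0.5,"xyz":[0,0,-0.05],"dr":[0,0,0]},{"grip":0.3,"xyz":[0,0,-0.09],"dr":[0,0,0]},{"grip":0,"xyz":[0,0,-0.13],"dr":[0,0,0]},{"grip":0,"xyz":[0,0,-0.16],"dr":[0,0,0]},{"grip":0,"xyz":[0,0,-0.16],"dr":[0,0,0]}]'; python3 -c "
from h import *
im,p=snap('wrist','pics/w28.png')
im,p=snap('top','pics/t28.png')
im,p=snap('scene','pics/s28.png')
plan(.50,-.10,.25,1.335)"
```

```text
time: 34.33
eef_pos: [0.4331, -0.2889, 0.1554]
tcp_rot: [0.785, 0.619, 0.002, 0.008]
contact_force: [0.6, -1.1, 0.3]
opening: 0.998
t 34.48 at [ 0.4292 -0.2853  0.1468] yaw 1.335 open 1.001 q6now -2.12 F [-0.1 -0.  -0.2]
xyz [ 0.1967  0.0258 -0.1031] dr [ 0.003 -0.    -0.   ] dist 0.224 rows 5.4 turnrows 0.0 q6 -1.53
```

View pics/w28.png

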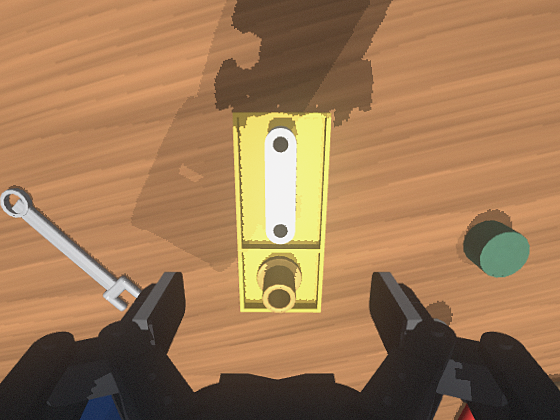

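View pics/t28.png

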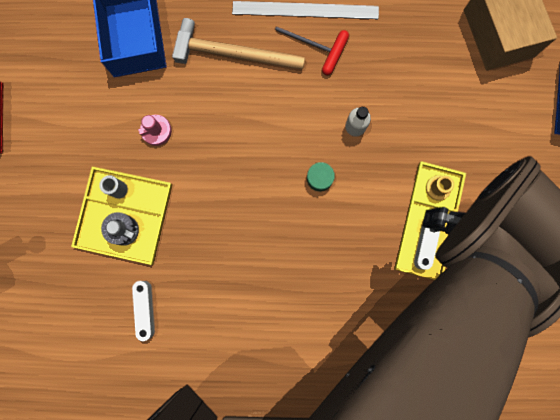

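View pics/s28.png

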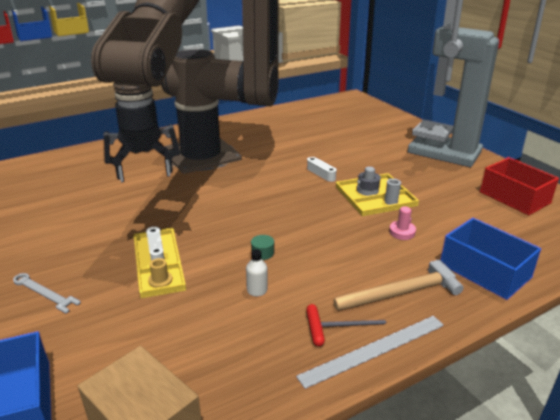

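```bash
python3 -m jog '[{"grip":0,"xyz":[0.03,0,-0.02],"dr":[0,0,0]},{"grip":0,"xyz":[0.06,0,-0.04],"dr":[0,0,0]},{"grip":0,"xyz":[0.09,0,-0.06],"dr":[0,0,0]},{"grip":0,"xyz":[0.12,0,-0.08],"dr":[0,0,0]},{"grip":0,"xyz":[0.15,0,-0.08],"dr":[0,0,0]},{"grip":0,"xyz":[0.18,0,-0.08],"dr":[0,0,0]},{"grip":0,"xyz":[0.18,0,-0.08],"dr":[0,0,0]},{"grip":0,"xyz":[0.18,0,-0.08],"dr":[0,0,0]}]'; python3 -c "
from h import *
im,p=snap('top','pics/t29.png')
crop(im,390,150,90,140,4,'pics/c23.png')
crop(im,65,155,115,115,6,'pics/c22.png')
a=cv2.imread('pics/top0.png')[90:200,300:380].astype(int)-cv2.imread('pics/t29.png')[90:200,300:380]
print('bystander diff',abs(a).max(), (abs(a).max(2)>40).sum())"
```

```text
time: 35.15
eef_pos: [0.4704, -0.1089, 0.2247]
tcp_rot: [0.784, 0.62, -0.0, -0.001]
contact_force: [-0.8, -1.4, -0.1]
opening: 1.001
bystander diff 186 4727
```

View pics/c22.png

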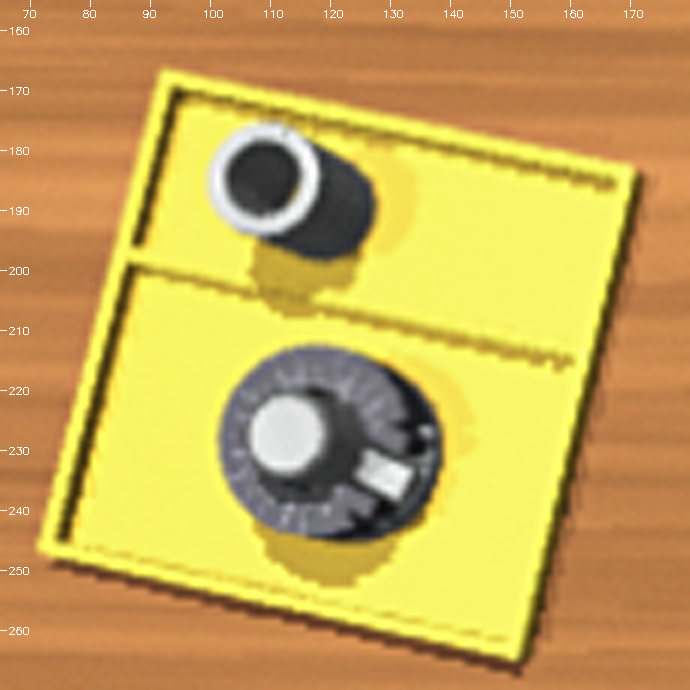

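View pics/c23.png

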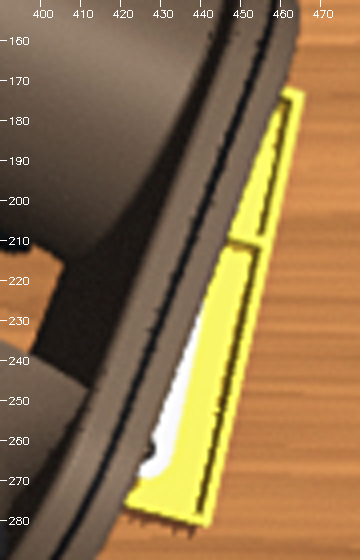

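```bash
python3 -c "
from h import *
im=cv2.imread('pics/t28.png');a0=cv2.imread('pics/top0.png').astype(int)
for n,(x0,y0,x1,y1) in dict(bottle=(340,95,380,145),tin=(300,155,342,200)).items(): print(n,(abs(a0-im)[y0:y1,x0:x1].max(2)>40).sum())
crop(im,400,155,75,120,6,'pics/c24.png')
def F(c,a): 
  c=np.array(c);R=np.array([[np.cos(a),-np.sin(a)],[np.sin(a),np.cos(a)]]); return lambda w:(R.T@(np.array(w)[:2]-c)).round(4)
sq=F((.4663,.2988),-.193);lg=F((.4661,-.2938),-.236)
g=lambda x,y,z:px2w('top',[(x/6+65-.42,y/6+155-.42)],z)[0]
print('sleeve',sq(g(264,179,.064)),'ring',sq(g(318,442,.046)),'hub',sq(g(287,435,.070)))
p=(np.array([.4310,-.2870,.1515]),np.array([.785,.619,.001,.004]))
w=px2w('wrist',[(280.5,144),(280.5,231)],.034,p);print('bar',lg(w.mean(0)),np.linalg.norm(w[0]-w[1]),'bush',lg(px2w('wrist',[(278.5,297.5)],.05,p)[0]))"
```

```text
bottle 0
tin 0
sleeve [0.0479 0.0195] ring [-0.0266 -0.0107] hub [-0.0268 -0.0093]
bar [-0.0431  0.0015] 0.08175156188691823 bush [ 0.0607 -0.0002]
```

View pics/c24.png

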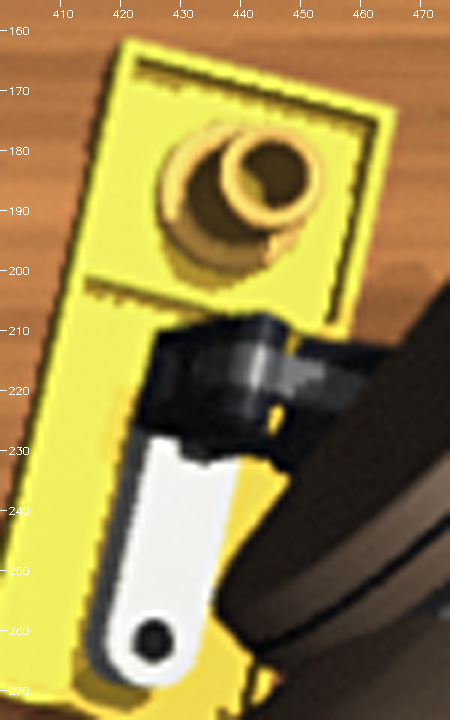

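```bash
python3 -c "
from h import *
w=px2w('top',[(271/6+400-.42,180/6+155-.42)],.05)[0]
c=np.array((.4661,-.2938));a=-.236;R=np.array([[np.cos(a),-np.sin(a)],[np.sin(a),np.cos(a)]]);print(R.T@(w[:2]-c))
w=px2w('top',[(154/6+400-.42,640/6+155-.42)],.034)[0];print('bar near spot',R.T@(w[:2]-c),'centre +.041 in x')
ctrl.sign_off(); print(ctrl.get_state()['time'])"
```

```text
[ 0.0655181  -0.00173968]
bar near spot [-0.08004688 -0.00166217] centre +.041 in x
the job is handed in; nothing more can be done
the job is handed in; nothing more can be done
```

Both kits are made up and the job is handed in, at about 35 s on the robot's clock. Every position I measured at the end was inside its limits; no verdict was reported.

**Square tray** (positions in the tray's own frame)
- **Hub:** it stands at about (−27, −9) mm in the wider bay.
- **Ring:** its axis is within about 1.5 mm of the hub's. The key sits in the slot, and the ring met the flange at the height expected for fully home.
- **Sleeve:** it stands at about (48, 20) mm in the narrower bay.

**Long tray**
- **Bush:** it stands flange down at about (66, −2) mm in the shorter bay.
- **Bar:** it lies flat, centred at about (−39 to −43, ±2) mm in the longer bay. It is the one that was farthest to the robot's right.

The oil bottle and grease tin look unchanged from the first top picture, and I did not touch the pink hub or the other bar.

**What failed or disagreed**
- **Fingertip position:** the fingers really end about 28 mm behind the reported TCP (tool centre point), not at it, as the wrist and scene pictures show. My first ring grasp therefore closed on nothing and was repeated lower. The hub, carried before I noticed, was probably gripped only by the bevel at its top, but it was set down well.
- **Refused move:** one move was refused because I left out the `dr` key.
- **Bush and bar readings:** the wrist camera put the bush at x = 61 mm and the bar at −43 mm, against 66 and −39 mm from the top camera. That wrist picture was taken while the arm was still settling, and both values are inside the limits.
- **Last top picture:** the arm hid most of the long tray in it, so the bush, the bar and the two bystanders were checked in the picture before.

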